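Pile the fixture brackets head to tail

TASK

Pile the four painted L-shaped brackets on the dark one that is bolted to the worktop: blue first, then yellow, green and red on top. Turn each one end for end from the one below so that the pile stays balanced: foot flat on the one below, sides flush, toe close up to that one's raised heel (a gap of up to a centimetre is fine). Leave the meter and the tape roll where they are.

Things in the scene. Friction and masses are not known exactly. Their poses are not given: they have to be found in the camera images.
- base_bracket: dark steel bracket, bolted down (fixed), bottom of the pile. L-shaped: a foot 110 long (x) x 40 wide (y) x 22 mm thick, and at the +x end a full-width heel, 22 mm long, rising 22 mm above the foot (44 mm overall); the -x end is the toe. Origin: centre of the foot's underside, 33 mm from the heel's inner face; z up
- base_bracket_heel (a point): middle of the top of the dark bracket's heel, 44 mm along x and 44 mm up from its origin. An upper bracket turned the opposite way, toe touching this heel, fills the step beside it, tops level; its origin is then 22 mm above the lower origin and 22 mm towards the lower toe, and its own heel overhangs that toe by 22 mm
- blue_bracket: loose blue painted bracket, same shape, size, origin and axes as the dark one (110 x 40 x 44 mm, heel at +x), about 0.24 kg (varies). Starts foot down on the worktop, heel away from the robot; balances about 7 mm from the origin towards the heel; can be gripped from above across its 40 mm width, fingers beside the foot
- blue_bracket_heel (a point): middle of the top of the blue bracket's heel, 44 mm along x and 44 mm up from its origin
- yellow_bracket: loose yellow painted bracket, same shape, size, origin and axes as the dark one (110 x 40 x 44 mm, heel at +x), about 0.24 kg (varies). Starts foot down on the worktop, heel away from the robot; balances about 7 mm from the origin towards the heel; can be gripped from above across its 40 mm width, fingers beside the foot
- yellow_bracket_heel (a point): middle of the top of the yellow bracket's heel, 44 mm along x and 44 mm up from its origin
- green_bracket: loose green painted bracket, same shape, size, origin and axes as the dark one (110 x 40 x 44 mm, heel at +x), about 0.24 kg (varies). Starts foot down on the worktop, heel away from the robot; balances about 7 mm from the origin towards the heel; can be gripped from above across its 40 mm width, fingers beside the foot
- green_bracket_heel (a point): middle of the top of the green bracket's heel, 44 mm along x and 44 mm up from its origin
- red_bracket: loose red painted bracket, same shape, size, origin and axes as the dark one (110 x 40 x 44 mm, heel at +x), about 0.24 kg (varies). Starts foot down on the worktop, heel away from the robot; balances about 7 mm from the origin towards the heel; can be gripped from above across its 40 mm width, fingers beside the foot
- red_bracket_heel (a point): middle of the top of the red bracket's heel, 44 mm along x and 44 mm up from its origin
- multimeter: loose yellow and grey pocket meter, 134 x 68 x 43 mm, lying face up to the right of the base bracket; origin: centre of its underside; bystander
- microscope: fixed white and black stereo microscope, left of the work; an obstacle. Origin on the worktop under it. Its head and eyepieces reach 0.13 m towards the robot and 0.21 m left of the origin, 0.35 m high; its post, 0.07 m right of the origin, 0.42 m high; its low foot, 30 mm high, runs to 0.23 m right. Pass in front of it, near the robot
- pvc_tape: loose roll of black tape lying flat, 62 mm across, 18 mm high, left of the brackets; origin: centre of its underside; bystander

How it is judged:
By the outcome, as a careful person would: the job done as asked, in the order asked, and still so for the second after the job is handed in, with the robot touching nothing.
It also fails if it takes over 72 s, if anything falls off the work surface, if the arm or the gripper's body presses on something with over 40 N, if the wrist force passes 120 N, or if a joint passes its speed limit or range.

ROBOT

A 7-joint arm with a two-finger parallel gripper is mounted at the origin on a cart in front of the work surface, level with it; the furniture and walls round the work are solid. World frame = base frame: x ahead of the robot, y to its left, z up, the work surface at z = 0. Lengths are in m, angles in degrees, forces in N, time in s.
With the tool pointing down it reaches from about 0.425 to 0.875 m from the base axis. Payload 4.7 kg.
Tool frame: the origin (TCP) lies at the very end of the fingers, on their centre line; the grasp point (between the pads) lies 19 mm behind it; z points along the fingers, y is the direction in which the jaws open and shut (so a half turn about z gives the same grasp; the last joint's range is limited). The gripper opens to 87 mm and grips with 3 to 60 N. Pads are 19 mm wide; open, the fingers measure 117 mm over their backs; the gripper's body (75 mm by 190 mm) begins 51 mm behind the grasp point.
Start: joints at [-71.156, 18.392, -4.016, 83.108, 1.295, 78.541, -3.26], TCP at [0.201, 0.618, 0.223] pointing down, gripper open.
Joint ranges: [-163.93, 163.93], [-17.29, 119.83], [-79.2, 71.16], [3.27, 140.29], [-89.18, 269.18], [5.43, 117.66], [-154.24, 154.24]. Speed limits (degrees/s): [147.25, 147.25, 180, 180, 180, 180, 180].

INTERFACE

Orientations are given as [roll, pitch, yaw] about the fixed x, y, z axes, in that order (R = Rz(yaw) Ry(pitch) Rx(roll)).
In Python, from cell import monitor, read_camera, camera_info, env, look_for gives the robot as it stands.
- The arm moves only by the tool servo_tool, never from a script. Its argument "commands" is one flat list of numbers, 6 for each row, row after row: the shift along the tool's x, y, z in mm, then the turn, a rotation vector about the tool's x, y, z in degrees. A call has 1 to 10 rows; each row shifts and turns the commanded pose from where the row before left it, along the tool's axes as they then stand; what a row does not reach is not made up. A row lasts 1/10 s, in which the tool goes at most 50 mm and 8.59 degrees, less where a joint would pass 70% of its speed; a pose out of reach is approached as far as the arm can. A call is refused whole if a number of a shift passes 50 or a number of a turn 8.59, either way. A call with a gripper value outside its range is refused whole. "jaw" is the finger opening in mm, from 0 to 87, set as the call begins (left out, the last holds). The fingers move at their own pace and stop on an object; "newtons" is the grip in N (left out, the last holds). Time passes only in rows, so rows that do not move let the fingers close. It gives the time, the measured TCP pose, the force and the opening at its end, in the units of the state.
- monitor.get_obs(): the state, without advancing time (a new reading comes with each control period).
- read_camera(name): name is "side" or "top" or "wrist"; returns (picture, depth): 480x640x3 uint8, red, green, blue; 480x640 float32, m along the optical axis (not along the pixel's ray), 0 where there is no reading.
- camera_info(name): a dict with "camera_matrix" (3x3 intrinsics, pixels), "R" (3x3) and "t" (3): a world point X has camera coordinates R X + t; the wrist camera has in their place "T_tool_cam" (4x4, takes a point from camera to tool coordinates, whose origin is the TCP and whose axes are the flange's). Camera axes: x right, y down, z forward; pixel columns grow to the right and rows downward; lengths in m; the calibration is good to about 2 mm. The wrist camera is an equidistant fisheye: a pixel r from the principal point sees the ray r / f radians off the axis. A picture is of the moment at which its call begins: read the wrist's pose just before it. camera_info takes no time and is no camera call.
- env.sign_off(): hands the job in, once; it reports no verdict.
Trained networks look in the newest picture that a camera, given by its name, has taken for a name from the list of things; names that differ only in an ending like _2 or _b are one class to them, and where a whole thing is asked for, a point or a joint stands for the part that bears it (a point fixed in the world has none). Each returns a list of dicts, best first, with "conf" (0 to 1); they miss things now and then, are a little off and sometimes report something else, mostly with a low value. They report only what shows in the picture. A call takes as long as a camera call.
- look_for(camera, label): "box" ([left, top, width, height] in pixels, round what is visible of it).
The state is a dict: "time_s": time; "qpos": joint angles; "joint_velocities": joint speeds; "effort": joint torques, N m; "tool_pos": TCP position; "tool_rot": TCP orientation; "force": force on the tool from outside, world axes, zero at the start; "wrist_torque": the same for the moment, N m; "grip_width": finger opening in m.
Only numpy, scipy, OpenCV 4.12 (cv2) and the standard library are available. Lean on these libraries where they do the work, as an engineer would, in place of code of your own. Each camera call takes 0.05 s, during which the arm holds its last target.

## Working session

There is one attempt and no reset: what is moved stays moved. The work goes in short steps, Python scripts to look and compute and a tool call to move; the robot and the scene stay as the last step left them, time stands still between calls to the robot, and variables do not carry over. Pictures are saved under pics/ and viewed, and the job is handed in when it is done.

Besides the shell and the picture viewer there is one more tool, called after "Call:" by a JSON object that holds its "name" and its "arguments". servo_tool: Moves the arm, as the interface text tells. Its arguments: {"type":"object","properties":{"commands":{"type":"array","items":{"type":"number"}},"jaw":{"type":"number"},"newtons":{"type":"number"}},"required":["commands"]}

```bash
ls; mkdir -p pics
python3 - <<'E'
from cell import monitor, read_camera, camera_info, env, look_for
import cv2, numpy as np
print(monitor.get_obs())
for n in ["top","side"]:
    p,d=read_camera(n); cv2.imwrite(f"pics/{n}0.png",p[:,:,::-1]); np.savez(f"{n}0.npz",p=p,d=d)
    print(n,camera_info(n))
print(camera_info("wrist"))
E
```

```text
pics
{'time_s': 0.0, 'qpos': array([-71.15525986,  18.43906373,  -4.01396844,  83.17440192,
         1.29502608,  78.5392208 ,  -3.25942598]), 'joint_velocities': array([-0.02146239,  0.02950394, -0.0389678 ,  0.09791786, -0.0890125 ,
       -0.07481224,  0.02705921]), 'effort': array([-4.90107723e-04, -4.91303194e+01, -4.04242957e-01, -3.12530065e+01,
       -6.38939836e-02,  4.38399380e-02,  1.76873218e-04]), 'tool_pos': array([0.20115596, 0.61752292, 0.22146562]), 'tool_rot': array([-1.79892548e+02,  6.16676134e-03,  1.61964100e+02]), 'force': array([ 0.19630755, -0.03853509, -0.43145068]), 'wrist_torque': array([ 0.086957  , -0.04248174, -0.06146558]), 'grip_width': 0.0872086849772415}
top {'camera_matrix': array([[508.31128929,   0.        , 310.60202989],
       [  0.        , 508.31128929, 241.86817173],
       [  0.        ,   0.        ,   1.        ]]), 'R': array([[ 0.0234604 , -0.99952523,  0.01997309],
       [-0.99015057, -0.02598943, -0.13757321],
       [ 0.13802698, -0.01654885, -0.9902902 ]]), 't': array([-0.21475073,  0.52803061,  1.08871483])}
side {'camera_matrix
[... 187 characters left out ...]
31516555, -0.01163369],
       [-0.16971023,  0.54139495, -0.82346217],
       [ 0.26582533, -0.77946275, -0.56725189]]), 't': array([0.47757387, 0.23246231, 0.642749  ])}
{'camera_matrix': array([[371.64829954,   0.        , 317.01542603],
       [  0.        , 371.64829954, 235.98906723],
       [  0.        ,   0.        ,   1.        ]]), 'T_tool_cam': array([[-1.07058833e-04, -9.69130793e-01, -2.46547143e-01,
         6.68251695e-02],
       [ 9.99999930e-01, -1.92468184e-04,  3.22323823e-04,
        -6.09436340e-04],
       [-3.59826423e-04, -2.46547091e-01,  9.69130746e-01,
        -1.62149809e-01],
       [ 0.00000000e+00,  0.00000000e+00,  0.00000000e+00,
         1.00000000e+00]])}
```

View pics/top0.png

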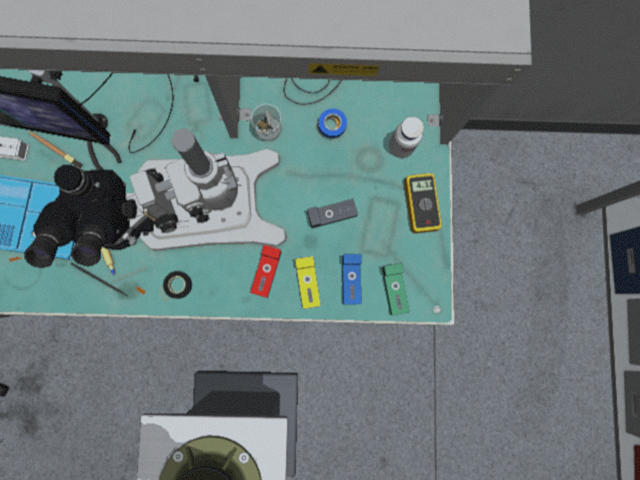

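View pics/side0.png

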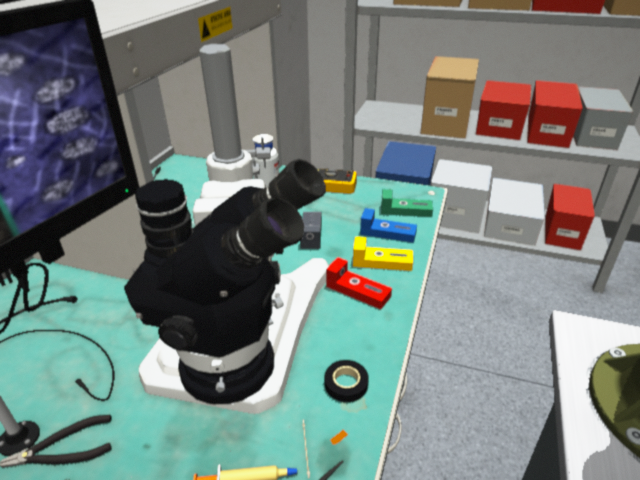

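```bash
cat > h.py <<'E'
import numpy as np, cv2
from scipy.spatial.transform import Rotation as Ro
from cell import camera_info
def cloud(name,p,d,R=None,t=None):
    ci=camera_info(name);K=ci["camera_matrix"]
    v,u=np.mgrid[0:480,0:640]
    X=np.stack([(u-K[0,2])/K[0,0]*d,(v-K[1,2])/K[1,1]*d,d],-1)
    return (X-ci["t"])@ci["R"]
E
python3 - <<'E'
from h import *
z=np.load("top0.npz");p,d=z["p"],z["d"]
W=cloud("top",p,d)
hsv=cv2.cvtColor(p,cv2.COLOR_RGB2HSV)
for n,(u,v) in dict(table=(330,270),micro=(90,195),eye=(40,255),eye2=(88,250),post=(185,145),shelf=(300,60),tape=(177,297),meter=(423,203),bottle=(410,130),scopefoot=(283,238)).items(): print(n,W[v,u].round(3))
H,S,V=hsv[...,0].astype(int),hsv[...,1],hsv[...,2]
roi={'red':(245,240,290,300),'yellow':(285,250,330,312),'blue':(335,245,370,310),'green':(378,255,415,320),'base':(300,193,365,232)}
mk={'red':((H<8)|(H>172))&(S>130),'yellow':(abs(H-29)<6)&(S>130),'blue':(abs(H-108)<10)&(S>130),'green':(abs(H-72)<14)&(S>120),'base':(S<70)&(V<130)}
for n,(a,b,c,e) in roi.items():
    m=np.zeros((480,640),bool);m[b:e,a:c]=mk[n][b:e,a:c]
    P=W[m];print(n,m.sum(),"z pct",np.percentile(P[:,2],[2,25,50,75,98]).round(4))
    for lab,lo,hi in(("foot",.012,.032),("heel",.037,.055)):
        Q=P[(P[:,2]>lo)&(P[:,2]<hi)]
        if len(Q)>5:
            r=cv2.minAreaRect((Q[:,:2]*1000).astype(np.float32));print("  ",lab,len(Q),np.round(r[0],1),np.round(r[1],1),round(r[2],1),"mean",(Q.mean(0)*1000).round(1))
E
```

```text
table [ 0.475 -0.248  0.002]
micro [0.568 0.181 0.299]
eye [0.459 0.237 0.336]
eye2 [0.468 0.159 0.342]
post [ 0.621 -0.005  0.421]
shelf [ 0.761 -0.172  0.42 ]
tape [0.405 0.09  0.023]
meter [ 0.628 -0.452  0.04 ]
bottle [ 0.769 -0.407  0.118]
scopefoot [ 0.542 -0.14   0.028]
red 749 z pct [0.018  0.0211 0.0229 0.0269 0.0469]
   foot 572 [ 460.5 -101. ] [39.3 94.5] 75.2 mean [ 457.3 -100.2   22. ]
   heel 169 [ 508.9 -114.4] [38.8 21.8] 75.0 mean [ 508.9 -114.    43.7]
yellow 738 z pct [0.0183 0.021  0.0228 0.0263 0.0465]
   foot 564 [ 434.6 -198.6] [88.  38.7] 10.4 mean [ 434.3 -198.6   22. ]
   heel 166 [ 487.2 -188.7] [20.6 38.4] 9.5 mean [ 487.  -188.8   43.5]
blue 774 z pct [0.0166 0.0207 0.0225 0.0262 0.0461]
   foot 585 [ 444.5 -295.5] [87.2 40.2] 2.0 mean [ 444.2 -294.9   21.7]
   heel 180 [ 498.  -293.5] [20.3 40. ] 2.0 mean [ 497.8 -293.    43.4]
green 33 z pct [0.0154 0.0207 0.0219 0.0248 0.4456]
   foot 26 [ 426.5 -392.6] [85.5 34.4] 11.5 mean [ 424.7 -390.4   21.6]
base 823 z pct [0.0111 0.0204 0.0225 0.0256 0.0466]
   foot 619 [ 604.2 -249.1] [ 39.3 110.2] 16.5 mean [ 606.6 -259.9   21.6]
   heel 175 [ 591.6 -207.1] [38.8 21.8] 16.6 mean [ 591.2 -206.9   43.7]
```

```bash
cat >> h.py <<'E'
from cell import monitor
def down(yaw): return Ro.from_euler('xyz',[180,0,yaw],degrees=True)
def plan(wps,start=None,smm=40,sdeg=7.0,q=1.0,qa=0.5):
    """wps: list of (x,y,z m, yaw deg). yaw is continuous. prints rows (tool frame)"""
    if start is None:
        o=monitor.get_obs(); pos=np.array(o["tool_pos"])*1000; R=Ro.from_euler('xyz',o["tool_rot"],degrees=True); print("now",pos.round(1),np.round(o["tool_rot"],2))
    else: pos,R=start
    yaw=R.as_euler('xyz',degrees=True)[2]
    rows=[]
    for k,w in enumerate(wps):
        tgt=np.array(w[:3])*1000; 
        # yaw chain
        dy=w[3]-yaw if len(w)<5 else w[4]
        if len(w)<5:
            while k==0 and dy>180: dy-=360
            while k==0 and dy<-180: dy+=360
        n=max(1,int(np.ceil(np.linalg.norm(tgt-pos)/smm)),int(np.ceil(abs(dy)/sdeg)))
        p0=pos.copy();y0=yaw
        for i in range(1,n+1):
            s=i/n
            pt=p0+(tgt-p0)*s; Rt=down(y0+dy*s)
            sh=np.round(R.inv().apply(pt-pos)/q)*q
            rv=np.round((R.inv()*Rt).as_rotvec(degrees=True)/qa)*qa
            pos=pos+R.apply(sh); R=R*Ro.from_rotvec(rv,degrees=True)
            rows.append(np.r_[sh,rv])
        yaw=y0+dy
    for i,r in enumerate(rows):
        if i%10==0: print("--")
        print(",".join("%g"%(x+0) for x in r)+",")
    print("end",pos.round(1),R.as_euler('xyz',degrees=True).round(1),len(rows))
    return pos,R
E
python3 - <<'E'
from h import *
z=np.load("top0.npz");p,d=z["p"],z["d"]
W=cloud("top",p,d)
hsv=cv2.cvtColor(p,cv2.COLOR_RGB2HSV)
print(hsv[280,392],hsv[300,398],hsv[268,393],hsv[290,370])
b=[255,378];c=W[255:322,375:418];h=hsv[255:322,375:418].astype(int)
m=(c[...,2]>.013)&(c[...,2]<.06)
for lab,lo,hi in(("foot",.014,.032),("heel",.037,.055)):
    Q=c[(c[...,2]>lo)&(c[...,2]<hi)]
    r=cv2.minAreaRect((Q[:,:2]*1000).astype(np.float32));print("  ",lab,len(Q),np.round(r[0],1),np.round(r[1],1),round(r[2],1),"mean",(Q.mean(0)*1000).round(1))
# eyepiece nearest
e=W[180:290,10:140];s=e[(e[...,2]>.25)&(e[...,2]<.4)];print(s[:,0].min(),np.hypot(s[:,0],s[:,1]).min(), s[:,2].max())
plan([(.2,.618,.4,162),(.16,.44,.40,140)])
E
```

```text
[ 76 117 151] [124  18 112] [ 76 114 155] [ 87  89 164]
   foot 741 [ 434.7 -394.1] [108.9  41.3] 11.2 mean [ 425.2 -394.9   21.7]
   heel 187 [ 477.7 -384.8] [22.4 40.9] 10.3 mean [ 477.7 -384.4   43.8]
0.4391003319440526 0.46902459041727285 0.3725846558422031
now [201.2 617.6 221.6] [-179.9     0.    161.96]
--
0,0,-36,0,0,0,
0,0,-35,0,0,0,
1,0,-36,0,0,0,
0,0,-36,0,0,0,
0,0,-35,0,0,0,
-3,-36,0,0,0,4.5,
-7,-36,0,0,0,4.5,
-9,-36,0,0,0,4,
-11,-35,0,0,0,4.5,
-14,-33,0,0,0,4.5,
end [159.9 440.3 399.9] [-179.9    0.   140. ] 10
```

Call:
{"name": "servo_tool", "arguments": {"commands": [0, 0, -36, 0, 0, 0, 0, 0, -35, 0, 0, 0, 1, 0, -36, 0, 0, 0, 0, 0, -36, 0, 0, 0, 0, 0, -35, 0, 0, 0, -3, -36, 0, 0, 0, 4.5, -7, -36, 0, 0, 0, 4.5, -9, -36, 0, 0, 0, 4, -11, -35, 0, 0, 0, 4.5, -14, -33, 0, 0, 0, 4.5], "jaw": 62, "newtons": 25}}

```text
time_s: 1.1
tool_pos: [0.1595, 0.4388, 0.4001]
tool_rot: [-180.0, 0.0, 139.8]
force: [0.2, 0.3, -0.1]
grip_width: 0.0616
```

Run:
```python
from h import *
print(monitor.get_obs()["qpos"])
plan([(.32,.30,.40,100),(.41,.15,.40,60),(.43,-.02,.40,20),(.46,-.2,.36,-5)])
```

```text
[-70.64031746  -5.30197967  -2.40863108  89.31967586  -0.22313507
  96.0166116  -23.27780616]
now [159.5 438.8 400.1] [-1.7996e+02  2.0000e-02  1.3978e+02]
--
-35,0,0,0,0,6.5,
-36,3,0,0,0,7,
-34,8,0,0,0,6.5,
-33,12,0,0,0,6.5,
-32,15,0,0,0,6.5,
-30,19,0,0,0,7,
-27,11,0,0,0,6.5,
-26,13,0,0,0,6.5,
-24,17,0,0,0,7,
-22,19,0,0,0,6.5,
--
-20,22,0,0,0,6.5,
-17,23,0,0,0,7,
-23,17,0,0,0,6.5,
-20,20,0,0,0,6.5,
-19,22,0,0,0,7,
-15,24,0,0,0,6.5,
-13,25,0,0,0,6.5,
-10,27,0,0,0,7,
-7,36,8,0,0,5,
-3,36,8,0,0,5,
--
0,37,8,0,0,5,
3,36,8,0,0,5,
6,36,8,0,0,5,
end [ 459.9 -200.   360.4] [180.    0.   -5.2] 23
```

Run:
```python
from h import *
plan([(.32,.30,.40,140),(.41,.15,.40,150),(.43,-.02,.40,165),(.46,-.22,.34,182)])
```

```text
now [159.5 438.8 400.1] [-1.7996e+02  2.0000e-02  1.3978e+02]
--
-35,0,0,0,0,0,
-36,-1,0,0,0,0,
-35,0,0,0,0,0,
-35,-1,0,0,0,0,
-36,0,0,0,0,0,
-35,0,0,0,0,0,
-33,-11,0,0,0,-2,
-33,-13,0,0,0,-2,
-32,-13,0,0,0,-2,
-32,-15,0,0,0,-2,
--
-31,-16,0,0,0,-2,
-21,-27,0,0,0,-3,
-19,-29,0,0,0,-3,
-17,-29,0,0,0,-3,
-16,-30,0,0,0,-3,
-15,-32,0,0,0,-3,
-14,-31,10,0,0,-3,
-11,-31,10,0,0,-3,
-11,-32,10,0,0,-2.5,
-9,-33,10,0,0,-3,
--
-7,-32,10,0,0,-3,
-5,-34,10,0,0,-2.5,
end [ 459.9 -220.3  340.5] [-180.    -0.  -178.2] 22
```

Call:
{"name": "servo_tool", "arguments": {"commands": [-35, 0, 0, 0, 0, 0, -36, -1, 0, 0, 0, 0, -35, 0, 0, 0, 0, 0, -35, -1, 0, 0, 0, 0, -36, 0, 0, 0, 0, 0, -35, 0, 0, 0, 0, 0, -33, -11, 0, 0, 0, -2, -33, -13, 0, 0, 0, -2, -32, -13, 0, 0, 0, -2, -32, -15, 0, 0, 0, -2]}}

```text
time_s: 2.1
tool_pos: [0.3939, 0.1813, 0.4003]
tool_rot: [-180.0, -0.0, 148.1]
force: [0.3, -0.8, -0.3]
grip_width: 0.0619
```

Call:
{"name": "servo_tool", "arguments": {"commands": [-31, -16, 0, 0, 0, -2, -21, -27, 0, 0, 0, -3, -19, -29, 0, 0, 0, -3, -17, -29, 0, 0, 0, -3, -16, -30, 0, 0, 0, -3, -15, -32, 0, 0, 0, -3, -14, -31, 10, 0, 0, -3, -11, -31, 10, 0, 0, -3, -11, -32, 10, 0, 0, -2.5, -9, -33, 10, 0, 0, -3]}}

```text
time_s: 3.1
tool_pos: [0.4525, -0.1526, 0.3599]
tool_rot: [180.0, 0.0, 176.6]
force: [0.2, -0.2, -0.3]
grip_width: 0.062
```

Call:
{"name": "servo_tool", "arguments": {"commands": [-7, -32, 10, 0, 0, -3, -5, -34, 10, 0, 0, -2.5, 0, 0, 0, 0, 0, 0, 0, 0, 0, 0, 0, 0, 0, 0, 0, 0, 0, 0]}}

```text
time_s: 3.6
tool_pos: [0.4628, -0.2161, 0.3405]
tool_rot: [180.0, -0.0, -177.9]
force: [-0.0, 0.5, 0.1]
grip_width: 0.0621
```

```bash
cat >> h.py <<'E'
def wcloud(d,o):
    ci=camera_info("wrist");K=ci["camera_matrix"];T=ci["T_tool_cam"]
    v,u=np.mgrid[0:480,0:640]
    dx=(u-K[0,2])/K[0,0];dy=(v-K[1,2])/K[1,1];r=np.hypot(dx,dy)+1e-9
    k=np.tan(np.minimum(r,1.5))/r
    X=np.stack([dx*k*d,dy*k*d,d],-1)
    X=X@T[:3,:3].T+T[:3,3]
    R=Ro.from_euler('xyz',o["tool_rot"],degrees=True).as_matrix()
    return X@R.T+o["tool_pos"]
def see():
    from cell import read_camera
    o=monitor.get_obs(); p,d=read_camera("wrist"); return o,p,d,wcloud(d,o)
E
python3 - <<'E'
from h import *
o,p,d,W=see()
print(o["time_s"],o["tool_pos"],o["tool_rot"],o["qpos"])
cv2.imwrite("pics/w1.png",p[:,:,::-1]);np.savez("w1.npz",p=p,d=d,W=W)
E
```

```text
3.6 [ 0.46279626 -0.21610294  0.34053133] [ 1.79960329e+02 -2.72678867e-03 -1.77922727e+02] [-47.73367841  -6.04661302  65.95858239  92.97093768   5.48426927
  89.51862142 110.13524341]
```

View pics/w1.png

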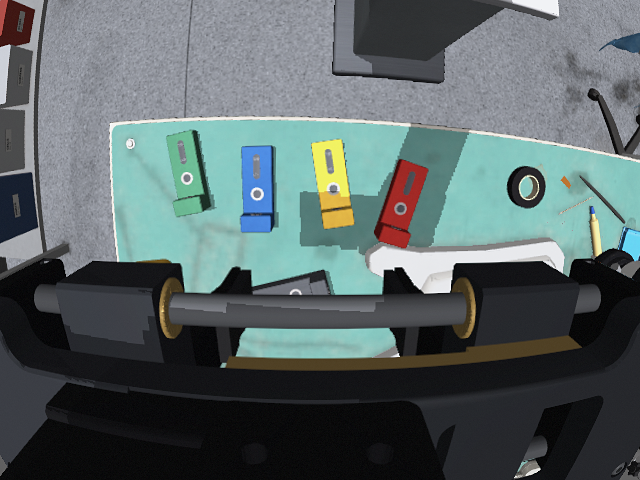

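```bash
cat >> h.py <<'E'
from scipy.ndimage import label as _lab
def masks(p):
    hsv=cv2.cvtColor(p,cv2.COLOR_RGB2HSV);H,S,V=hsv[...,0].astype(int),hsv[...,1],hsv[...,2]
    return {'red':((H<8)|(H>172))&(S>130),'yellow':(abs(H-27)<8)&(S>130),'blue':(abs(H-108)<10)&(S>130),'green':(H>65)&(H<82)&(S>100)}
def rects(Q):
    r=cv2.minAreaRect((Q[:,:2]*1000).astype(np.float32));return np.round(r[0],1),np.round(r[1],1),round(r[2],1)
E
python3 - <<'E'
from h import *
z=np.load("w1.npz");p,d,W=z["p"],z["d"],z["W"]
print("table z",np.median(W[225:240,215:235,2]), W[210,290])
roi={'green':(160,125,215,222),'blue':(235,140,280,238),'yellow':(305,133,360,236),'red':(368,153,436,252)}
for n,(a,b,c,e) in roi.items():
    C=W[b:e,a:c]
    Q=C[(C[...,2]>.012)&(C[...,2]<.06)];print(n,len(Q),"all",*rects(Q))
    for lab,lo,hi in(("foot",.014,.032),("heel",.037,.055)):
        Q=C[(C[...,2]>lo)&(C[...,2]<hi)]
        if len(Q)>5: print("   ",lab,len(Q),*rects(Q),np.median(Q[:,2]).round(4))
E
```

```text
table z 0.0021397901469427383 [ 0.48759587 -0.25239599  0.0028372 ]
green 2477 all [ 435.7 -394.2] [110.7  41.8] 11.5
    foot 1927 [ 435.5 -394.4] [110.2  41.7] 11.6 0.0218
    heel 483 [ 478.5 -385.1] [22.7 40.5] 9.8 0.0437
blue 2664 all [ 454.6 -295.7] [109.4  41.5] 2.4
    foot 2088 [ 454.2 -296. ] [108.7  41.4] 1.7 0.0219
    heel 539 [ 498.2 -293.6] [22.  39.2] 2.2 0.0437
yellow 2671 all [ 446.1 -197.4] [109.9  41. ] 10.6
    foot 2104 [ 436.  -199.3] [89.3 41. ] 10.6 0.022
    heel 549 [ 488.9 -189.6] [22.8 39.5] 9.3 0.0439
red 2922 all [473.4 -98.2] [126.2  96.8] 3.0
    foot 2324 [473.8 -98.2] [125.3  96.8] 3.0 0.022
    heel 518 [ 510.2 -115.1] [40.2 22.8] 74.0 0.0437
```

Run:
```python
from h import *
plan([(.4614,-.2952,.11,182)],smm=30)
```

```text
now [ 462.9 -216.   340.6] [ 1.7996e+02  2.0000e-02 -1.7788e+02]
--
0,-9,26,0,0,0,
1,-9,25,0,0,0,
0,-8,26,0,0,0,
1,-9,25,0,0,0,
0,-9,26,0,0,0,
1,-9,26,0,0,0,
0,-9,25,0,0,0,
1,-8,26,0,0,0,
0,-9,26,0,0,0,
end [ 461.9 -294.9  109.6] [ 180.     0.  -177.9] 9
```

Call:
{"name": "servo_tool", "arguments": {"commands": [0, -9, 26, 0, 0, 0, 1, -9, 25, 0, 0, 0, 0, -8, 26, 0, 0, 0, 1, -9, 25, 0, 0, 0, 0, -9, 26, 0, 0, 0, 1, -9, 26, 0, 0, 0, 0, -9, 25, 0, 0, 0, 1, -8, 26, 0, 0, 0, 0, -9, 26, 0, 0, 0, 0, 0, 0, 0, 0, 0]}}

```text
time_s: 4.65
tool_pos: [0.4594, -0.295, 0.1063]
tool_rot: [179.9, -0.3, -178.0]
force: [0.4, 0.8, 0.6]
grip_width: 0.062
```

Run:
```python
from h import *
print(monitor.get_obs()["qpos"])
plan([(.4614,-.2952,.004,182)],smm=20,q=.5)
```

```text
[-24.1430723   19.54474654  63.63402133 107.55187009 -19.16927024
  65.1224035  138.53217179]
now [ 459.4 -295.   106.3] [ 179.86   -0.34 -178.01]
--
-0.5,0,17,0,-0.5,0,
0,0,17,0,0,0,
-0.5,0,17,0,0,0,
-0.5,-0.5,17,0,0,0,
0,0,17.5,0,0,0,
-0.5,0,17,0,0,0,
end [ 461.5 -295.2    3.8] [ 179.9    0.2 -178. ] 6
```

Call:
{"name": "servo_tool", "arguments": {"commands": [0, 0, 17, 0, 0, 0, 0, 0, 17, 0, 0, 0, -0.5, 0, 17, 0, 0, 0, -0.5, 0, 17, 0, 0, 0, 0, 0, 17, 0, 0, 0, 0, 0, 15, 0, 0, 0, 0, 0, 0, 0, 0, 0]}}

```text
time_s: 5.35
tool_pos: [0.4605, -0.2958, 0.0072]
tool_rot: [179.9, -0.2, -178.1]
force: [-0.1, 1.5, -0.1]
grip_width: 0.0618
```

Run:
```python
from h import *
print(monitor.get_obs()["qpos"])
plan([(.4614,-.2952,.004,182)],smm=20,q=.5)
```

```text
[-17.07945172  27.92715859  56.47870722 111.72874729 -28.15208201
  55.62947135 144.91369482]
now [ 460.5 -295.8    7.2] [ 179.91   -0.22 -178.05]
--
-1,0.5,3,0,0,0,
end [ 461.5 -295.3    4.2] [ 179.9   -0.2 -178.1] 1
```

Call:
{"name": "servo_tool", "arguments": {"commands": [-1, 0.5, 3, 0, 0, 0, 0, 0, 0, 0, 0, 0]}}

```text
time_s: 5.55
tool_pos: [0.4636, -0.2964, 0.0068]
tool_rot: [-180.0, 0.0, -178.0]
force: [0.4, 0.1, 0.5]
grip_width: 0.0618
```

Call:
{"name": "servo_tool", "arguments": {"commands": [0, 0, 0, 0, 0, 0, 0, 0, 0, 0, 0, 0, 0, 0, 0, 0, 0, 0, 0, 0, 0, 0, 0, 0, 0, 0, 0, 0, 0, 0], "jaw": 20, "newtons": 30}}

```text
time_s: 6.05
tool_pos: [0.4634, -0.2959, 0.0068]
tool_rot: [180.0, 0.0, -178.0]
force: [-1.0, 2.8, 3.5]
grip_width: 0.0397
```

Run:
```python
from h import *
plan([(.4634,-.2959,.10,182),(.6139,-.2818,.09,106.5,-75.5)],smm=25,sdeg=6)
```

```text
now [ 463.4 -295.9    6.8] [ 1.7996e+02  3.0000e-02 -1.7803e+02]
--
0,0,-23,0,0,0,
0,0,-24,0,0,0,
0,0,-23,0,0,0,
0,0,-23,0,0,0,
-12,1,1,0,0,6,
-11,2,1,0,0,5.5,
-11,3,0,0,0,6,
-11,4,1,0,0,5.5,
-11,5,1,0,0,6,
-10,6,1,0,0,6,
--
-9,7,0,0,0,5.5,
-8,8,1,0,0,6,
-7,9,1,0,0,5.5,
-7,10,1,0,0,6,
-6,10,0,0,0,6,
-4,11,1,0,0,5.5,
-4,11,1,0,0,6,
end [ 614.1 -282.2   89.9] [180.   -0.  106.5] 17
```

Call:
{"name": "servo_tool", "arguments": {"commands": [0, 0, -23, 0, 0, 0, 0, 0, -24, 0, 0, 0, 0, 0, -23, 0, 0, 0, 0, 0, -23, 0, 0, 0, -12, 1, 1, 0, 0, 6, -11, 2, 1, 0, 0, 5.5, -11, 3, 0, 0, 0, 6, -11, 4, 1, 0, 0, 5.5, -11, 5, 1, 0, 0, 6, -10, 6, 1, 0, 0, 6]}}

```text
time_s: 7.05
tool_pos: [0.533, -0.2896, 0.0938]
tool_rot: [-180.0, -0.1, 146.7]
force: [-0.2, -0.6, -1.5]
grip_width: 0.0398
```

Call:
{"name": "servo_tool", "arguments": {"commands": [-9, 7, 0, 0, 0, 5.5, -8, 8, 1, 0, 0, 6, -7, 9, 1, 0, 0, 5.5, -7, 10, 1, 0, 0, 6, -6, 10, 0, 0, 0, 6, -4, 11, 1, 0, 0, 5.5, -4, 11, 1, 0, 0, 6, 0, 0, 0, 0, 0, 0, 0, 0, 0, 0, 0, 0]}}

```text
time_s: 7.95
tool_pos: [0.6131, -0.2824, 0.0888]
tool_rot: [-179.9, -0.0, 106.6]
force: [-0.3, 0.8, -2.5]
grip_width: 0.0398
```

Run:
```python
from h import *
print(monitor.get_obs()["qpos"])
o,p,d,W=see()
cv2.imwrite("pics/w2.png",p[:,:,::-1]);np.savez("w2.npz",p=p,d=d,W=W)
```

```text
[-22.11425411  43.87113818  67.15613529  89.68472113 -41.39143996
  74.68476814  67.36526457]
```

View pics/w2.png

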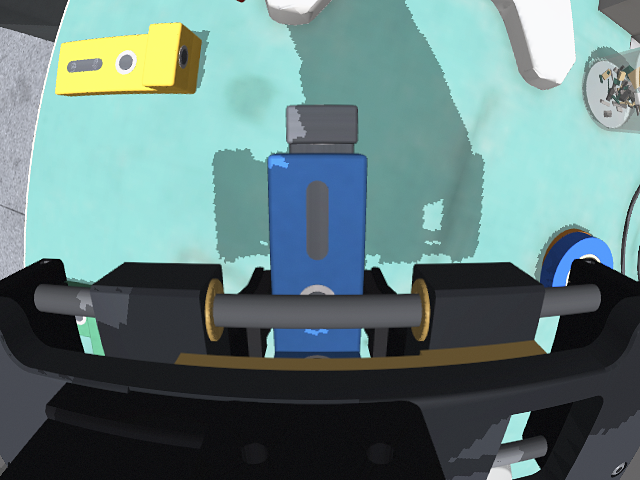

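```bash
cat >> h.py <<'E'
def inframe(P,org,yaw):
    c,s=np.cos(np.radians(yaw)),np.sin(np.radians(yaw)); D=P[:,:2]*1000-org
    return np.c_[D@[c,s],D@[-s,c]]
def edge(img_pts_W,zlo,zhi,org,yaw,lab):
    P=img_pts_W.reshape(-1,3);P=P[(P[:,2]>zlo)&(P[:,2]<zhi)]
    Q=inframe(P,org,yaw); print(lab,len(P),"z",np.median(P[:,2]).round(4),"along",np.percentile(Q[:,0],[1,99]).round(1),"lat",np.percentile(Q[:,1],[1,99]).round(1),*rects(P))
E
python3 - <<'E'
from h import *
z=np.load("w2.npz");W=z["W"]
B=np.array([604.2,-249.2])
edge(W[95:150,275:365],.036,.055,B,106.5,"baseheel")
edge(W[150:285,255:375],.092,.12,B,106.5,"bluefoot")
E
```

```text
baseheel 2807 z 0.0439 along [32.3 53.7] lat [-20.8  18.3] [ 592.9 -207.5] [40.1 22.9] 17.1
bluefoot 13033 z 0.1039 along [-26.1  27.8] lat [-19.7  24.5] [ 601.9 -249.3] [54.2 55.3] 16.6
```

Run:
```python
from h import *
z=np.load("w2.npz");W=z["W"]
B=np.array([604.2,-249.2])
edge(W[100:150,275:365],.036,.055,B,106.5,"baseheel")
edge(W[150:255,258:375],.098,.12,B,106.5,"bluefoot")
edge(W[150:255,258:375],.092,.12,B,107.,"bluefoot")
```

```text
baseheel 2807 z 0.0439 along [32.3 53.7] lat [-20.8  18.3] [ 592.9 -207.5] [40.1 22.9] 17.1
bluefoot 9825 z 0.1039 along [-12.8  27.8] lat [-18.3  20.4] [ 601.2 -242.5] [40.4 42. ] 16.8
bluefoot 9868 z 0.1039 along [-12.8  27.9] lat [-18.4  20.3] [ 601.2 -242.5] [40.4 42. ] 16.8
```

Call:
{"name": "servo_tool", "arguments": {"commands": [1, 2.3, 10, 0, 0, 0, 0, 0, 15, 0, 0, 0, 0, 0, 10, 0, 0, 0, 0, 0, 10, 0, 0, 0, 0, 0, 0, 0, 0, 0, 0, 0, 0, 0, 0, 0]}}

```text
time_s: 8.6
tool_pos: [0.6156, -0.2809, 0.0443]
tool_rot: [-180.0, -0.0, 106.5]
force: [0.2, -0.7, -2.6]
grip_width: 0.0398
```

Run:
```python
from h import *
o,p,d,W=see();print(o["tool_pos"],o["tool_rot"],o["qpos"])
cv2.imwrite("pics/w3.png",p[:,:,::-1]);np.savez("w3.npz",p=p,d=d,W=W)
B=np.array([604.2,-249.2])
edge(W[90:150,255:385],.036,.047,B,106.5,"baseheel")
edge(W[150:255,258:375],.050,.075,B,106.5,"bluefoot")
```

```text
[ 0.61562698 -0.28092817  0.04426256] [-1.79972407e+02 -6.78777118e-03  1.06459511e+02] [-21.16600551  46.28991645  64.79586741  91.43091876 -43.72969728
  71.05217073  68.30974824]
baseheel 4496 z 0.0439 along [32.1 53.8] lat [-20.6  18.1] [ 593.1 -207.4] [40.  23.2] 16.7
bluefoot 9865 z 0.0593 along [-12.   28.6] lat [-21.2  17.5] [ 603.7 -240.9] [40.3 41.7] 16.5
```

View pics/w3.png

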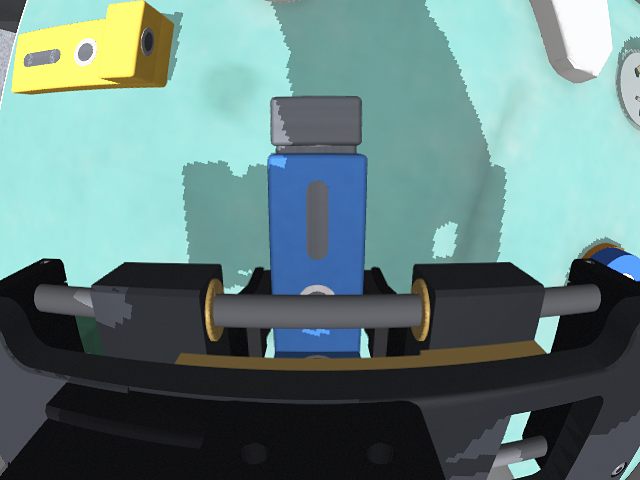

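Call:
{"name": "servo_tool", "arguments": {"commands": [0, -0.5, 7, 0, 0, 0, 0, 0, 5, 0, 0, 0, 0, 0, 3, 0, 0, 0, 0, 0, 0, 0, 0, 0]}}

```text
time_s: 9.05
tool_pos: [0.6153, -0.2809, 0.0293]
tool_rot: [-180.0, -0.0, 106.5]
force: [0.4, -0.2, -2.3]
grip_width: 0.0399
```

Call:
{"name": "servo_tool", "arguments": {"commands": [0, 0, 0.5, 0, 0, 0, 0, 0, 0.5, 0, 0, 0, 0, 0, 0, 0, 0, 0]}}

```text
time_s: 9.35
tool_pos: [0.6154, -0.281, 0.0289]
tool_rot: [180.0, -0.0, 106.5]
force: [-1.3, 0.3, 0.4]
grip_width: 0.0394
```

Call:
{"name": "servo_tool", "arguments": {"commands": [0, 0, 0, 0, 0, 0, 0, 0, 0, 0, 0, 0, 0, 0, 0, 0, 0, 0, 0, 0, -10, 0, 0, 0, 0, 0, -20, 0, 0, 0, 0, 0, -25, 0, 0, 0, 0, 0, -25, 0, 0, 0, 0, 0, 0, 0, 0, 0], "jaw": 62}}

```text
time_s: 10.15
tool_pos: [0.6174, -0.2832, 0.1145]
tool_rot: [179.7, 0.3, 106.4]
force: [-0.0, -1.1, 0.1]
grip_width: 0.062
```

Run:
```python
from h import *
o,p,d,W=see();print(o["qpos"])
cv2.imwrite("pics/w4.png",p[:,:,::-1]);np.savez("w4.npz",p=p,d=d,W=W)
B=np.array([604.2,-249.2])
edge(W[80:290,240:380],.038,.050,B,106.5,"level44")
plan([(.4541,-.1955,.10,10.4)],smm=25,sdeg=6)
```

```text
[-22.10827855  41.89876034  67.18575126  88.23273717 -39.50146835
  75.93856128  65.8346498 ]
level44 10712 z 0.044 along [-59.3  53.3] lat [-20.8  18.1] [ 606.5 -252.1] [ 40.4 115.5] 16.5
now [ 616.6 -282.3  112.3] [179.76   0.18 106.45]
--
8,-8,1,0,0,5.5,
6,-8,0,0.5,0,6,
6,-9,1,0,0,5.5,
5,-10,1,0,0,5.5,
4,-10,1,0,0,5.5,
4,-10,0,0,0,6,
1,-11,1,0,0,5.5,
1,-11,1,0,0,5.5,
0,-11,1,0,0.5,6,
-1,-11,0,0,0,5.5,
--
-2,-10,1,0,0,5.5,
-3,-10,1,0,0,6,
-5,-10,0,0,0,5.5,
-5,-10,1,0,0,5.5,
-6,-9,1,0,0,5.5,
-7,-8,1,0,0,6,
-8,-8,0,0,0,5.5,
end [ 453.8 -195.2  100.4] [-1.798e+02 -1.000e-01  1.040e+01] 17
```

View pics/w4.png

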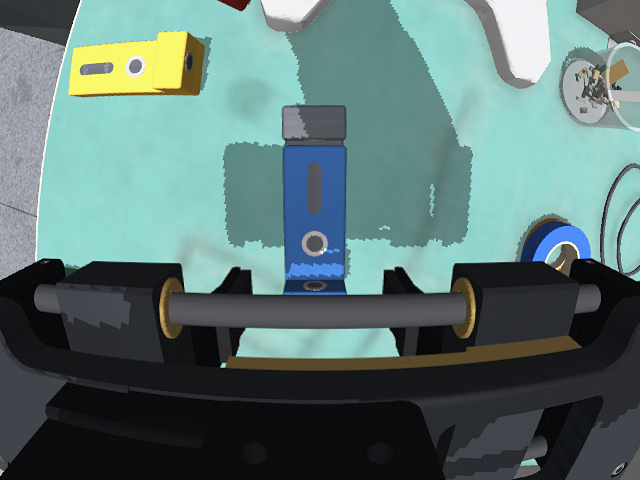

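Call:
{"name": "servo_tool", "arguments": {"commands": [8, -8, 1, 0, 0, 5.5, 6, -8, 0, 0, 0, 6, 6, -9, 1, 0, 0, 5.5, 5, -10, 1, 0, 0, 5.5, 4, -10, 1, 0, 0, 5.5, 4, -10, 0, 0, 0, 6, 1, -11, 1, 0, 0, 5.5, 1, -11, 1, 0, 0, 5.5, 0, -11, 1, 0, 0, 6, -1, -11, 0, 0, 0, 5.5]}}

```text
time_s: 11.2
tool_pos: [0.5183, -0.2294, 0.1012]
tool_rot: [-179.9, 0.0, 49.7]
force: [0.6, 0.1, 0.5]
grip_width: 0.0621
```

Call:
{"name": "servo_tool", "arguments": {"commands": [-2, -10, 1, 0, 0, 5.5, -3, -10, 1, 0, 0, 6, -5, -10, 0, 0, 0, 5.5, -5, -10, 1, 0, 0, 5.5, -6, -9, 1, 0, 0, 5.5, -7, -8, 1, 0, 0, 6, -8, -8, 0, 0, 0, 5.5, 0, 0, 0, 0, 0, 0, 0, 0, 0, 0, 0, 0]}}

```text
time_s: 12.1
tool_pos: [0.4528, -0.1936, 0.0967]
tool_rot: [-179.9, -0.1, 10.6]
force: [-0.2, -0.8, 0.9]
grip_width: 0.0621
```

Run:
```python
from h import *
print(monitor.get_obs()["qpos"])
plan([(.4541,-.1955,.005,10.4)],smm=20,q=.5)
```

```text
[-44.6032442   10.5827352   70.64167628 115.56485843 -11.48137346
  61.36099117 -48.09403954]
now [ 452.8 -193.6   96.7] [-1.7994e+02 -7.0000e-02  1.0620e+01]
--
0,0.5,18.5,0,0,0,
0.5,0.5,18,0,0,0,
0,0.5,18.5,0,0,0,
0,0,18.5,0,0,0,
0.5,0.5,18,0,0,0,
end [ 454.3 -195.3    5.2] [-1.799e+02 -1.000e-01  1.060e+01] 5
```

Call:
{"name": "servo_tool", "arguments": {"commands": [0, 0.5, 18.5, 0, 0, 0, 0.5, 0.5, 18, 0, 0, 0, 0, 0.5, 18.5, 0, 0, 0, 0, 0, 18.5, 0, 0, 0, 0.5, 0.5, 18, 0, 0, 0, 0, 0, 0, 0, 0, 0]}}

```text
time_s: 12.7
tool_pos: [0.4524, -0.196, 0.003]
tool_rot: [180.0, 0.3, 10.5]
force: [-0.7, 0.1, 0.6]
grip_width: 0.062
```

Run:
```python
from h import *
o=monitor.get_obs();print(o["qpos"],o["tool_pos"],o["tool_rot"])
```

```text
[-33.13870742  22.13620341  61.01730717 119.34648323 -24.38869431
  52.3516904  -37.93212998] [ 0.45240461 -0.19595472  0.00304239] [179.99975338   0.27231512  10.53057729]
```

Call:
{"name": "servo_tool", "arguments": {"commands": [0, 0, -1, 0, 0, 0, 0, 0, 0, 0, 0, 0, 0, 0, 0, 0, 0, 0, 0, 0, 0, 0, 0, 0, 0, 0, 0, 0, 0, 0, 0, 0, 0, 0, 0, 0], "jaw": 20}}

```text
time_s: 13.3
tool_pos: [0.4546, -0.1957, 0.0068]
tool_rot: [-180.0, -0.1, 10.5]
force: [-0.1, 0.6, 6.5]
grip_width: 0.04
```

Run:
```python
from h import *
o=monitor.get_obs();P=o["tool_pos"]*1000
a=np.radians(10.4);print("along",(P[:2]-[445.3,-197.1])@[np.cos(a),np.sin(a)])
off=(P[:2]-[445.3,-197.1])@[np.cos(a),np.sin(a)]
y=106.5;u=np.array([np.cos(np.radians(y)),np.sin(np.radians(y))]);
org=np.array([605.4,-248.9])  # base, gap 3 each way
T=org+off*u;print("target",T)
s=plan([(P[0]/1e3,P[1]/1e3,.10,10.4),(T[0]/1e3,T[1]/1e3,.115,106.5,96.0)],smm=25,sdeg=6)
```

```text
along 9.418160099201058
target [ 602.72509801 -239.86968223]
now [ 454.6 -195.7    6.8] [-1.7999e+02 -8.0000e-02  1.0480e+01]
--
0,0,-23,0,0,0,
0,0,-24,0,0,0,
0,0,-23,0,0,0,
0,0,-23,0,0,0,
9,4,-1,0,0,-6,
8,6,-1,0,0,-6,
7,6,-1,0,0,-6,
7,7,-1,0,0,-6,
6,7,-1,0,0,-6,
5,8,-1,0,0,-6,
--
5,9,-1,0,0,-6,
3,9,-1,0,0,-6,
3,9,0,0,0,-6,
1,10,-1,0,0,-6,
1,9,-1,0,0,-6,
-1,10,-1,0,0,-6,
-1,10,-1,0,0,-6,
-3,9,-1,0,0,-6,
-3,9,-1,0,0,-6,
-5,9,-1,0,0,-6,
end [ 603.2 -240.1  115. ] [179.9  -0.  106.5] 20
```

Call:
{"name": "servo_tool", "arguments": {"commands": [0, 0, -23, 0, 0, 0, 0, 0, -24, 0, 0, 0, 0, 0, -23, 0, 0, 0, 0, 0, -23, 0, 0, 0, 9, 4, -1, 0, 0, -6, 8, 6, -1, 0, 0, -6, 7, 6, -1, 0, 0, -6, 7, 7, -1, 0, 0, -6, 6, 7, -1, 0, 0, -6, 5, 8, -1, 0, 0, -6]}}

```text
time_s: 14.3
tool_pos: [0.5088, -0.2121, 0.1045]
tool_rot: [-179.9, 0.0, 46.7]
force: [-0.4, 0.5, -1.9]
grip_width: 0.0395
```

Call:
{"name": "servo_tool", "arguments": {"commands": [5, 9, -1, 0, 0, -6, 3, 9, -1, 0, 0, -6, 3, 9, 0, 0, 0, -6, 1, 10, -1, 0, 0, -6, 1, 9, -1, 0, 0, -6, -1, 10, -1, 0, 0, -6, -1, 10, -1, 0, 0, -6, -3, 9, -1, 0, 0, -6, -3, 9, -1, 0, 0, -6, -5, 9, -1, 0, 0, -6]}}

```text
time_s: 15.3
tool_pos: [0.6024, -0.2397, 0.1132]
tool_rot: [-179.9, -0.1, 106.7]
force: [-0.2, -0.3, -1.8]
grip_width: 0.04
```

Call:
{"name": "servo_tool", "arguments": {"commands": [0, 0, 0, 0, 0, 0, 0, 0, 0, 0, 0, 0]}}

```text
time_s: 15.5
tool_pos: [0.6018, -0.2401, 0.1134]
tool_rot: [-179.9, -0.0, 106.3]
force: [-0.2, -0.3, -2.4]
grip_width: 0.0395
```

Run:
```python
from h import *
o,p,d,W=see();print(o["qpos"])
cv2.imwrite("pics/w5.png",p[:,:,::-1]);np.savez("w5.npz",p=p,d=d,W=W)
```

```text
[-11.90233923  26.34012059  40.85720781  92.203721   -18.17531994
  68.37920819  49.11308451]
```

View pics/w5.png

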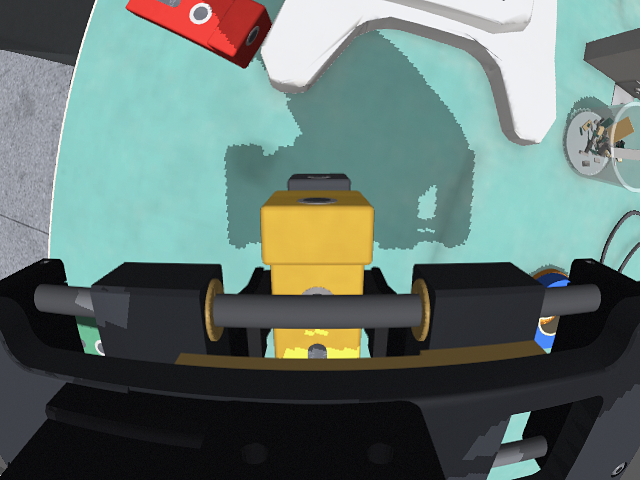

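Run:
```python
from h import *
z=np.load("w5.npz");W=z["W"]
B=np.array([604.2,-249.2])
edge(W[165:215,275:365],.036,.055,B,106.5,"baseheel")
edge(W[175:270,240:390],.135,.165,B,106.5,"yheel")
edge(W[175:270,240:390],.10,.165,B,106.5,"yall")
```

```text
baseheel 830 z 0.0437 along [46.7 54.4] lat [-20.9  18. ] [ 591.3 -200.3] [39.2  7.9] 16.3
yheel 7313 z 0.1503 along [33.6 55.2] lat [-19.6  19. ] [ 591.8 -206.6] [40.1 22.3] 16.6
yall 8566 z 0.1501 along [24.1 55.2] lat [-19.7  19.2] [ 593.9 -213.2] [56.8 36.2] 16.1
```

Call:
{"name": "servo_tool", "arguments": {"commands": [-1, 1, 12, 0, 0, 0, 0, 0, 15, 0, 0, 0, 0, 0, 15, 0, 0, 0, 0, 0, 8, 0, 0, 0, 0, 0, 0, 0, 0, 0, 0, 0, 0, 0, 0, 0]}}

```text
time_s: 16.15
tool_pos: [0.6038, -0.241, 0.0638]
tool_rot: [-180.0, -0.0, 106.5]
force: [0.1, -0.5, -2.2]
grip_width: 0.0396
```

Run:
```python
from h import *
o,p,d,W=see();print(o["qpos"])
cv2.imwrite("pics/w6.png",p[:,:,::-1]);np.savez("w6.npz",p=p,d=d,W=W)
B=np.array([604.2,-249.2])
edge(W[145:210,265:375],.036,.055,B,106.5,"baseheel")
edge(W[165:270,240:390],.085,.11,B,106.5,"yheel")
```

```text
[-10.73792113  29.39344811  39.46568367  94.36322042 -20.35964682
  63.64790031  50.72678848]
baseheel 606 z 0.0432 along [51.5 54.8] lat [-20.1  17.5] [ 590.4 -197.8] [38.8  3.5] 16.5
yheel 7338 z 0.1007 along [32.3 53.8] lat [-21.1  17.6] [ 593.7 -207.5] [40.3 22.3] 16.2
```

View pics/w6.png

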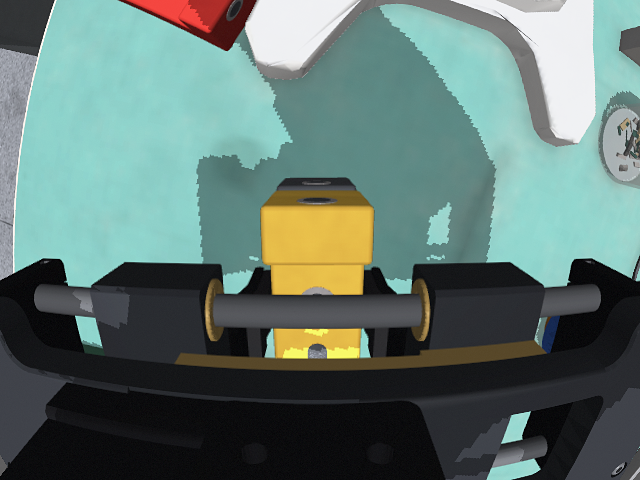

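Call:
{"name": "servo_tool", "arguments": {"commands": [0, -0.5, 6, 0, 0, 0, 0, 0, 4, 0, 0, 0, 0, 0, 2.5, 0, 0, 0, 0, 0, 0.5, 0, 0, 0, 0, 0, 0.5, 0, 0, 0, 0, 0, 0, 0, 0, 0]}}

```text
time_s: 16.8
tool_pos: [0.6033, -0.2409, 0.0508]
tool_rot: [180.0, -0.0, 106.5]
force: [-0.8, 0.4, 0.8]
grip_width: 0.0397
```

Call:
{"name": "servo_tool", "arguments": {"commands": [0, 0, 0, 0, 0, 0, 0, 0, 0, 0, 0, 0, 0, 0, 0, 0, 0, 0, 0, 0, -10, 0, 0, 0, 0, 0, -20, 0, 0, 0, 0, 0, -25, 0, 0, 0, 0, 0, -25, 0, 0, 0, 0, 0, 0, 0, 0, 0, 0, 0, 0, 0, 0, 0], "jaw": 62}}

```text
time_s: 17.7
tool_pos: [0.6038, -0.2412, 0.1316]
tool_rot: [179.9, 0.0, 106.5]
force: [-1.2, 0.1, -0.2]
grip_width: 0.0618
```

Run:
```python
from h import *
o,p,d,W=see();print(o["qpos"])
cv2.imwrite("pics/w7.png",p[:,:,::-1]);np.savez("w7.npz",p=p,d=d,W=W)
B=np.array([604.2,-249.2])
edge(W[80:300,240:390],.08,.10,B,106.5,"yheel")
edge(W[80:300,240:390],.06,.072,B,106.5,"level66")
plan([(.4441,-.3923,.10,11)],smm=30,sdeg=6)
```

```text
[-12.09921133  25.53901495  41.26976632  90.99993814 -17.6515136
  70.04227762  48.90227362]
yheel 2773 z 0.0878 along [32.3 53.8] lat [-20.9  18.2] [ 593.2 -207.5] [40. 22.] 16.5
level66 4731 z 0.066 along [-23.4  53.6] lat [-20.7  18.3] [ 601.3 -234.7] [40.3 78.5] 15.8
now [ 603.2 -240.8  130.5] [ 1.8000e+02 -2.0000e-02  1.0647e+02]
--
-6,-12,2,0,0,6,
-8,-12,2,0,0,6,
-8,-10,2,0,0,6,
-10,-10,2,0,0,6,
-11,-9,2,0,0,6,
-11,-7,1,0,0,6,
-13,-6,2,0,0,6,
-12,-5,2,0,0,5.5,
-14,-4,2,0,0,6,
-13,-2,2,0,0,6,
--
-14,-1,2,0,0,6,
-14,1,2,0,0,6,
-13,2,2,0,0,6,
-14,3,2,0,0,6,
-12,5,2,0,0,6,
-13,6,1,0,0,6,
end [ 443.6 -392.1  100.4] [-180.   -0.   11.] 16
```

View pics/w7.png

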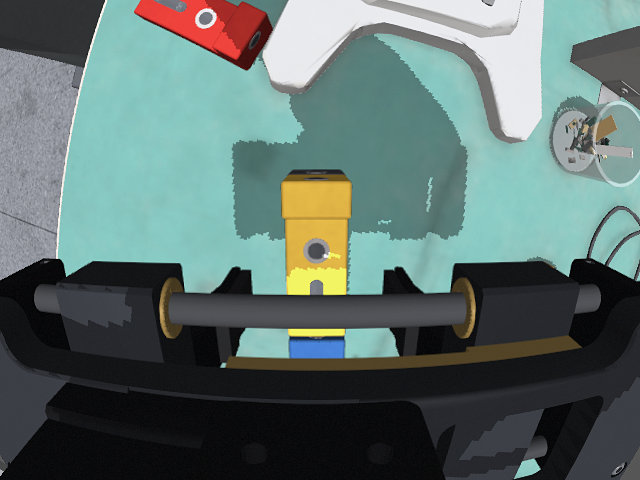

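Yellow sits flush on blue (heel at px ~(316,195), blue heel just past the toe at ~(317,348)). On to green.

Call:
{"name": "servo_tool", "arguments": {"commands": [-6, -12, 2, 0, 0, 6, -8, -12, 2, 0, 0, 6, -8, -10, 2, 0, 0, 6, -10, -10, 2, 0, 0, 6, -11, -9, 2, 0, 0, 6, -11, -7, 1, 0, 0, 6, -13, -6, 2, 0, 0, 6, -12, -5, 2, 0, 0, 5.5, -14, -4, 2, 0, 0, 6, -13, -2, 2, 0, 0, 6]}}

```text
time_s: 18.75
tool_pos: [0.5027, -0.3354, 0.1102]
tool_rot: [-179.9, 0.0, 46.7]
force: [-0.1, -0.0, 0.1]
grip_width: 0.0622
```

Call:
{"name": "servo_tool", "arguments": {"commands": [-14, -1, 2, 0, 0, 6, -14, 1, 2, 0, 0, 6, -13, 2, 2, 0, 0, 6, -14, 3, 2, 0, 0, 6, -12, 5, 2, 0, 0, 6, -13, 6, 1, 0, 0, 6, 0, 0, 0, 0, 0, 0, 0, 0, 0, 0, 0, 0]}}

```text
time_s: 19.55
tool_pos: [0.4436, -0.3917, 0.0998]
tool_rot: [-179.9, 0.0, 11.1]
force: [0.9, 0.5, -0.4]
grip_width: 0.062
```

Run:
```python
from h import *
print(monitor.get_obs()["qpos"])
plan([(.4441,-.3923,.006,11)],smm=20,q=.5)
```

```text
[-11.51216865  28.60720052  64.24802511 101.75762022 -27.79811983
  67.58199026 -17.82057958]
now [ 443.6 -391.7   99.8] [-1.7994e+02  5.0000e-02  1.1070e+01]
--
0,0,19,0,0,0,
0,0.5,18.5,0,0,0,
0.5,0,19,0,0,0,
0,0,18.5,0,0,0,
0,0.5,19,0,0,0,
end [ 444.2 -392.5    5.8] [-179.9    0.    11.1] 5
```

Call:
{"name": "servo_tool", "arguments": {"commands": [0, 0, 19, 0, 0, 0, 0, 0.5, 18.5, 0, 0, 0, 0.5, 0, 19, 0, 0, 0, 0, 0, 18.5, 0, 0, 0, 0, 0.5, 19, 0, 0, 0, 0, 0, 0, 0, 0, 0, 0, 0, 0, 0, 0, 0]}}

```text
time_s: 20.25
tool_pos: [0.4441, -0.3933, 0.0061]
tool_rot: [-180.0, 0.0, 10.9]
force: [0.5, -0.5, 0.5]
grip_width: 0.0621
```

Call:
{"name": "servo_tool", "arguments": {"commands": [0, 0, 0, 0, 0, 0, 0, 0, 0, 0, 0, 0, 0, 0, 0, 0, 0, 0, 0, 0, 0, 0, 0, 0, 0, 0, 0, 0, 0, 0], "jaw": 20}}

```text
time_s: 20.75
tool_pos: [0.4449, -0.3929, 0.0071]
tool_rot: [-180.0, -0.1, 11.0]
force: [-0.2, 1.5, 3.3]
grip_width: 0.0395
```

Run:
```python
from h import *
o=monitor.get_obs();P=o["tool_pos"]*1000;print(o["qpos"])
a=np.radians(11);off=(P[:2]-[435.3,-394])@[np.cos(a),np.sin(a)];print("along",off)
y=-73.5;v=np.array([np.cos(np.radians(y)),np.sin(np.radians(y))]);
org=np.array([605.4,-248.9])+25*v
T=org+off*v;print("target",T)
s=plan([(P[0]/1e3,P[1]/1e3,.10,11),(T[0]/1e3,T[1]/1e3,.14,-73.5,-84.5)],smm=25,sdeg=6)
```

```text
[ -6.41647637  34.95891036  57.88728257 105.38728993 -34.44264416
  59.26965881 -13.57247583]
along 9.592047754923634
target [ 615.22467237 -282.06753806]
now [ 444.9 -392.9    7.1] [-1.7998e+02 -5.0000e-02  1.0980e+01]
--
0,0,-23,0,0,0,
0,0,-23,0,0,0,
0,0,-24,0,0,0,
0,0,-23,0,0,0,
13,-5,-3,0,0,5.5,
12,-6,-2,0,0,5.5,
11,-8,-3,0,0,6,
10,-8,-3,0,0,5.5,
10,-10,-2,0,0,5.5,
9,-10,-3,0,0,6,
--
7,-11,-3,0,0,5.5,
7,-12,-2,0,0,5.5,
5,-13,-3,0,0,5.5,
4,-13,-2,0,0,6,
3,-13,-3,0,0,5.5,
1,-14,-3,0,0,5.5,
0,-13,-2,0,0,5.5,
-1,-14,-3,0,0,6,
-2,-13,-3,0,0,5.5,
end [ 615.4 -282.5  140.3] [-179.9    0.   -73.5] 19
```

Call:
{"name": "servo_tool", "arguments": {"commands": [0, 0, -23, 0, 0, 0, 0, 0, -23, 0, 0, 0, 0, 0, -24, 0, 0, 0, 0, 0, -23, 0, 0, 0, 13, -5, -3, 0, 0, 5.5, 12, -6, -2, 0, 0, 5.5, 11, -8, -3, 0, 0, 6, 10, -8, -3, 0, 0, 5.5, 10, -10, -2, 0, 0, 5.5, 9, -10, -3, 0, 0, 6]}}

```text
time_s: 21.75
tool_pos: [0.5128, -0.3481, 0.1147]
tool_rot: [-180.0, 0.1, -23.3]
force: [-0.1, 0.9, -4.6]
grip_width: 0.0396
```

Call:
{"name": "servo_tool", "arguments": {"commands": [7, -11, -3, 0, 0, 5.5, 7, -12, -2, 0, 0, 5.5, 5, -13, -3, 0, 0, 5.5, 4, -13, -2, 0, 0, 6, 3, -13, -3, 0, 0, 5.5, 1, -14, -3, 0, 0, 5.5, 0, -13, -2, 0, 0, 5.5, -1, -14, -3, 0, 0, 6, -2, -13, -3, 0, 0, 5.5]}}

```text
time_s: 22.65
tool_pos: [0.6153, -0.2817, 0.1386]
tool_rot: [179.9, 0.1, -73.8]
force: [0.9, 0.2, -4.2]
grip_width: 0.0394
```

Call:
{"name": "servo_tool", "arguments": {"commands": [0, 0, 0, 0, 0, 0, 0, 0, 0, 0, 0, 0]}}

```text
time_s: 22.85
tool_pos: [0.6144, -0.2827, 0.1387]
tool_rot: [179.9, 0.0, -73.4]
force: [-0.4, 0.3, -3.3]
grip_width: 0.0401
```

Run:
```python
from h import *
o,p,d,W=see();print(o["qpos"])
cv2.imwrite("pics/w8.png",p[:,:,::-1]);np.savez("w8.npz",p=p,d=d,W=W)
```

```text
[ -22.8111746    41.68694805   69.40177664   86.73677768  -39.28518953
   79.03812249 -114.02124413]
```

View pics/w8.png

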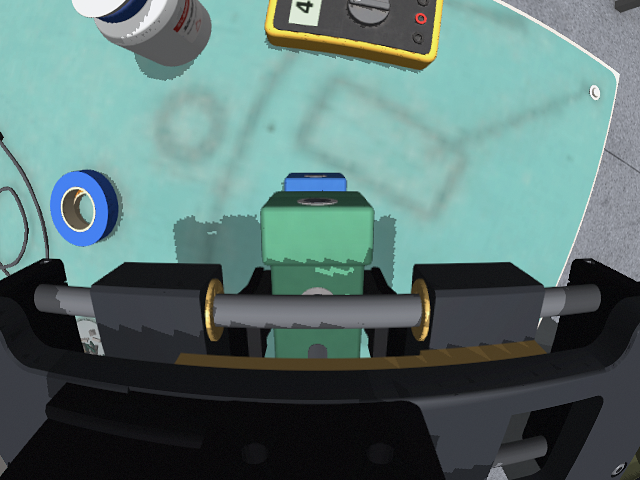

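Run:
```python
from h import *
z=np.load("w8.npz");W=z["W"]
v=np.array([np.cos(np.radians(-73.5)),np.sin(np.radians(-73.5))])
G=np.array([605.4,-248.9])+25*v
edge(W[165:200,270:365],.055,.072,G,-73.5,"blueheel")
edge(W[175:270,240:390],.165,.19,G,-73.5,"gheel")
```

```text
blueheel 917 z 0.0658 along [47.8 56.3] lat [-18.9  19.9] [ 627.5 -322.8] [39.8  8.8] 16.5
gheel 7066 z 0.1754 along [35.3 56.7] lat [-20.2  18.5] [ 624.7 -317.2] [40.3 22.1] 16.3
```

Call:
{"name": "servo_tool", "arguments": {"commands": [-0.5, -1, 12, 0, 0, 0, 0, 0, 15, 0, 0, 0, 0, 0, 15, 0, 0, 0, 0, 0, 10, 0, 0, 0, 0, 0, 0, 0, 0, 0, 0, 0, 0, 0, 0, 0]}}

```text
time_s: 23.5
tool_pos: [0.6158, -0.282, 0.0873]
tool_rot: [180.0, 0.0, -73.5]
force: [-0.3, -0.4, -2.8]
grip_width: 0.0395
```

Run:
```python
from h import *
o,p,d,W=see();print(o["qpos"])
cv2.imwrite("pics/w9.png",p[:,:,::-1]);np.savez("w9.npz",p=p,d=d,W=W)
v=np.array([np.cos(np.radians(-73.5)),np.sin(np.radians(-73.5))])
G=np.array([605.4,-248.9])+25*v
edge(W[150:200,260:375],.055,.072,G,-73.5,"blueheel")
edge(W[175:270,240:390],.11,.14,G,-73.5,"gheel")
```

```text
[ -22.00969489   44.15244782   67.04049765   89.46677703  -41.67081114
   74.64253148 -112.82954637]
blueheel 517 z 0.0648 along [54.1 56.9] lat [-18.5  19.3] [ 628.7 -326. ] [39.3  3. ] 16.3
gheel 7196 z 0.1239 along [35.2 56.5] lat [-18.8  19.9] [ 626.1 -316.5] [40.3 22.2] 16.0
```

View pics/w9.png

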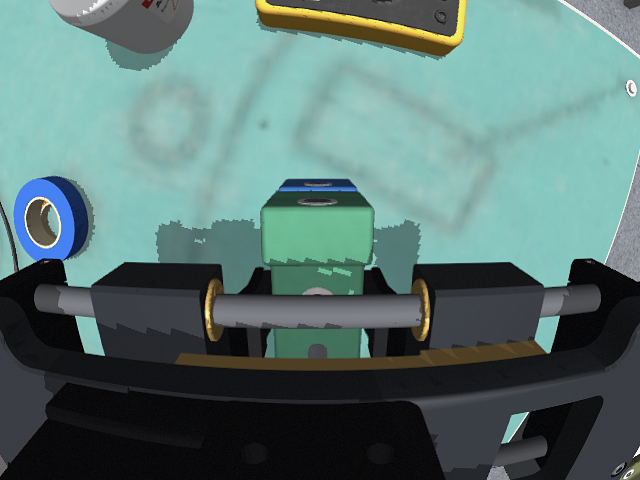

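Call:
{"name": "servo_tool", "arguments": {"commands": [0, 0, 6, 0, 0, 0, 0, 0, 5, 0, 0, 0, 0, 0, 2, 0, 0, 0, 0, 0, 0.5, 0, 0, 0, 0, 0, 0, 0, 0, 0]}}

```text
time_s: 24.05
tool_pos: [0.616, -0.2819, 0.074]
tool_rot: [-180.0, -0.0, -73.5]
force: [-0.2, 0.6, -2.7]
grip_width: 0.0397
```

Call:
{"name": "servo_tool", "arguments": {"commands": [0, 0, 0.5, 0, 0, 0, 0, 0, 0, 0, 0, 0, 0, 0, 0, 0, 0, 0]}}

```text
time_s: 24.35
tool_pos: [0.616, -0.2819, 0.0737]
tool_rot: [-180.0, -0.0, -73.5]
force: [-0.3, 0.6, -3.5]
grip_width: 0.0397
```

Call:
{"name": "servo_tool", "arguments": {"commands": [0, 0, 0.5, 0, 0, 0, 0, 0, 0.5, 0, 0, 0, 0, 0, 0, 0, 0, 0, 0, 0, 0, 0, 0, 0]}}

```text
time_s: 24.75
tool_pos: [0.616, -0.282, 0.0731]
tool_rot: [-180.0, 0.0, -73.5]
force: [-1.6, 0.8, 3.1]
grip_width: 0.0398
```

Call:
{"name": "servo_tool", "arguments": {"commands": [0, 0, 0, 0, 0, 0, 0, 0, 0, 0, 0, 0, 0, 0, 0, 0, 0, 0, 0, 0, -10, 0, 0, 0, 0, 0, -20, 0, 0, 0, 0, 0, -25, 0, 0, 0, 0, 0, -25, 0, 0, 0, 0, 0, 0, 0, 0, 0, 0, 0, 0, 0, 0, 0], "jaw": 62}}

```text
time_s: 25.65
tool_pos: [0.6165, -0.2825, 0.1545]
tool_rot: [-179.9, -0.1, -73.5]
force: [0.1, -0.2, -1.1]
grip_width: 0.0622
```

Run:
```python
from h import *
o,p,d,W=see();print(o["qpos"])
cv2.imwrite("pics/w10.png",p[:,:,::-1]);np.savez("w10.npz",p=p,d=d,W=W)
v=np.array([np.cos(np.radians(-73.5)),np.sin(np.radians(-73.5))])
G=np.array([605.4,-248.9])+25*v
edge(W[80:300,240:390],.10,.12,G,-73.5,"gheel")
edge(W[80:300,240:390],.082,.094,G,-73.5,"level88")
z=np.load("top0.npz");T=cloud("top",z["p"],z["d"]).reshape(-1,3)
for zz in(.05,.1,.2,.3):
  m=(T[:,2]>zz)&(T[:,0]>.3)&(T[:,0]<.62)&(T[:,1]>-.3)&(T[:,1]<.05);Q=T[m];print(zz,Q[:,0].min(),Q[:,1].min())
plan([(.580,-.22,.15,-50),(.4755,-.1056,.10,-15)],smm=25,sdeg=5)
```

```text
[ -22.21079754   39.6649011    67.97436363   85.67557724  -37.08301584
   79.46561871 -115.71311609]
gheel 2783 z 0.1099 along [34.7 56.4] lat [-18.7  20.2] [ 625.9 -316.4] [39.9 22.3] 15.7
level88 4577 z 0.088 along [-19.9  56. ] lat [-19.   20.1] [ 618.2 -289.6] [40.6 77.2] 16.5
0.05 0.3775959243613119 -0.18290858673377144
0.1 0.3775959243613119 -0.18290858673377144
0.2 0.3775959243613119 -0.18290858673377144
0.3 0.3775959243613119 -0.18290858673377144
now [ 616.  -281.9  153.2] [-179.94   -0.    -73.54]
--
-14,3,1,0,0,-4.5,
-14,3,0,0,0,-5,
-14,1,1,0,0,-4.5,
-15,0,1,0,0,-5,
-14,-2,0,0,0,-4.5,
-22,1,7,0,0,-5,
-22,-1,7,0,0,-5,
-22,-3,7,0,0,-5,
-22,-5,8,0,0,-5,
-21,-6,7,0,0,-5,
--
-20,-9,7,0,0,-5,
-20,-10,7,0,0,-5,
end [ 475.7 -105.5  100.1] [-180.   -0.  -15.] 12
```

View pics/w10.png

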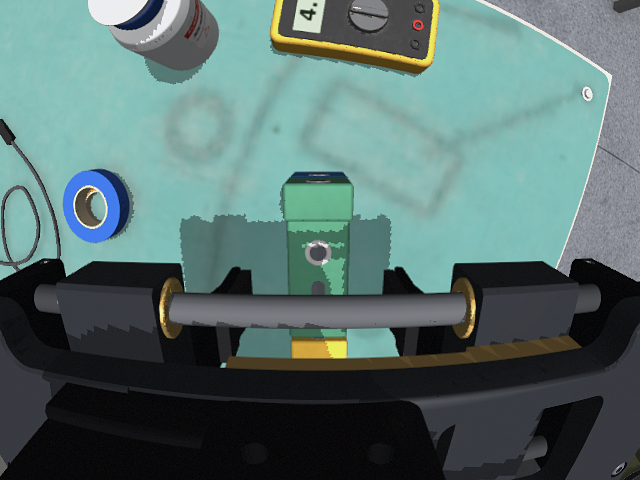

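Run:
```python
from h import *
z=np.load("top0.npz");T=cloud("top",z["p"],z["d"]).reshape(-1,3)
for zz in(.05,.2,.3):
  m=(T[:,2]>zz)
  H,_,_=np.histogram2d(T[m,0],T[m,1],bins=[np.arange(.36,.66,.03),np.arange(-.2,.16,.03)]);print(zz);print(H.astype(int))
```

```text
0.05
[[1270    0    0    0    0    0    0    0    0    0    0]
 [   0    0    0    0    0    0    0    0    0    0    0]
 [   0    0    0    0    0    0    0    0    0    0    0]
 [   0    0    0    0    0    0    0    0    0    0    0]
 [   0    0    0    0    0    0    0    0    0    0    1]
 [   0    0    0    0    0    0    0    0   14  110   27]
 [   0    0    0    0    0    0   69  260   61  434  376]
 [   0    0    0    0   41  188  489  305   95  446  174]
 [   0    0    0    0   65  435  987  284  232  242  143]
 [   0    0    0    0    0  276  303   63  111   15  123]]
0.2
[[1270    0    0    0    0    0    0    0    0    0    0]
 [   0    0    0    0    0    0    0    0    0    0    0]
 [   0    0    0    0    0    0    0    0    0    0    0]
 [   0    0    0    0    0    0    0    0    0    0    0]
 [   0    0    0    0    0    0    0    0    0    0    1]
 [   0    0    0    0    0    0    0    0    0    0    0]
 [   0    0    0    0    0    0   38  179    5  211  210]
 [   0    0    0    0   41   89  323  297   93  316  174]
 [   0    0    0    0   65  344  984  284  232  175  139]
 [   0    0    0    0    0  263  303   63  111    0    0]]
0.3
[[1270    0    0    0    0    0    0    0    0    0    0]
 [   0    0    0    0    0    0    0    0    0    0    0]
 [   0    0    0    0    0    0    0    0    0    0    0]
 [   0    0    0    0    0    0    0    0    0    0    0]
 [   0    0    0    0    0    0    0    0    0    0    1]
 [   0    0    0    0    0    0    0    0    0    0    0]
 [   0    0    0    0    0    0    0    0    0    0    0]
 [   0    0    0    0    0    0    0    0    0    0    0]
 [   0    0    0    0    0    0  683   38    0    0    0]
 [   0    0    0    0    0    0  231   24    0    0    0]]
```

Run:
```python
from h import *
plan([(.530,-.23,.15,-45),(.4755,-.1056,.10,-15)],smm=22,sdeg=5)
```

```text
now [ 616.  -281.9  153.2] [-179.94   -0.    -73.54]
--
-12,11,1,0,0,-5,
-14,10,0,0,0,-4.5,
-14,10,1,0,0,-5,
-15,7,0,0,0,-4.5,
-15,7,1,0,0,-5,
-16,5,0,0,0,-4.5,
-18,-7,7,0,0,-4.5,
-18,-8,7,0,0,-4,
-16,-10,7,0,0,-4.5,
-16,-11,8,0,0,-4,
--
-16,-12,7,0,0,-4.5,
-14,-13,7,0,0,-4.5,
-13,-14,7,0,0,-4,
end [ 475.5 -105.7  100.1] [-180.   -0.  -15.] 13
```

Call:
{"name": "servo_tool", "arguments": {"commands": [-12, 11, 1, 0, 0, -5, -14, 10, 0, 0, 0, -4.5, -14, 10, 1, 0, 0, -5, -15, 7, 0, 0, 0, -4.5, -15, 7, 1, 0, 0, -5, -16, 5, 0, 0, 0, -4.5, -18, -7, 7, 0, 0, -4.5, -18, -8, 7, 0, 0, -4, -16, -10, 7, 0, 0, -4.5, -16, -11, 8, 0, 0, -4]}}

```text
time_s: 26.7
tool_pos: [0.4983, -0.1578, 0.1196]
tool_rot: [180.0, 0.1, -27.9]
force: [-0.6, 1.1, 0.8]
grip_width: 0.0621
```

Call:
{"name": "servo_tool", "arguments": {"commands": [-16, -12, 7, 0, 0, -4.5, -14, -13, 7, 0, 0, -4.5, -13, -14, 7, 0, 0, -4, 0, 0, 0, 0, 0, 0, 0, 0, 0, 0, 0, 0]}}

```text
time_s: 27.2
tool_pos: [0.4753, -0.1056, 0.0994]
tool_rot: [-180.0, 0.0, -15.1]
force: [-0.2, -0.5, -0.4]
grip_width: 0.0619
```

Run:
```python
from h import *
o,p,d,W=see();print(o["qpos"])
cv2.imwrite("pics/w11.png",p[:,:,::-1]);np.savez("w11.npz",p=p,d=d,W=W)
plan([(.4755,-.1056,.006,-15)],smm=20,q=.5)
```

```text
[-54.32414406   7.68348003  68.26534866 116.07216416  -8.14506048
  61.32502988 -87.35891172]
now [ 475.7 -106.4   99.7] [ 1.7997e+02 -3.0000e-02 -1.5120e+01]
--
0,0,18.5,0,0,0,
0,-0.5,19,0,0,0,
-0.5,0,18.5,0,0,0,
0,0,19,0,0,0,
0,0,18.5,0,0,0,
end [ 475.4 -105.8    6.2] [180.   -0.  -15.1] 5
```

View pics/w11.png

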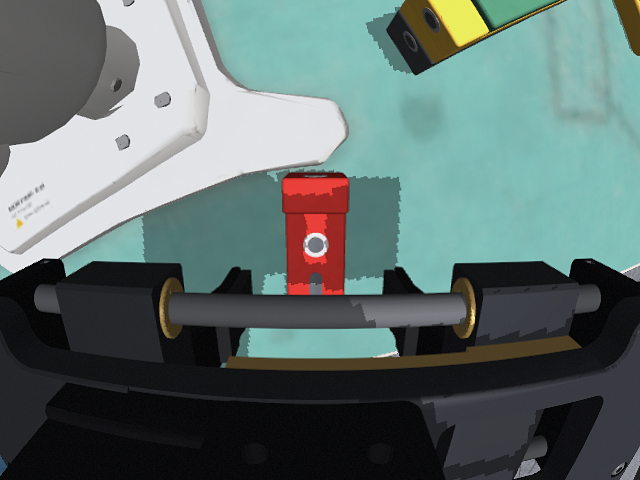

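Call:
{"name": "servo_tool", "arguments": {"commands": [0, 0, 18.5, 0, 0, 0, 0, -0.5, 19, 0, 0, 0, -0.5, 0, 18.5, 0, 0, 0, 0, 0, 19, 0, 0, 0, 0, 0, 18.5, 0, 0, 0, 0, 0, 0, 0, 0, 0, 0, 0, 0, 0, 0, 0]}}

```text
time_s: 27.95
tool_pos: [0.4753, -0.1066, 0.0064]
tool_rot: [179.9, -0.0, -15.2]
force: [0.7, -0.9, 0.2]
grip_width: 0.0621
```

Call:
{"name": "servo_tool", "arguments": {"commands": [0, 0, 0, 0, 0, 0, 0, 0, 0, 0, 0, 0, 0, 0, 0, 0, 0, 0, 0, 0, 0, 0, 0, 0, 0, 0, 0, 0, 0, 0], "jaw": 20}}

```text
time_s: 28.45
tool_pos: [0.4755, -0.1048, 0.0066]
tool_rot: [-180.0, -0.0, -15.0]
force: [-1.5, 0.7, 4.4]
grip_width: 0.0397
```

Run:
```python
from h import *
o=monitor.get_obs();P=o["tool_pos"]*1000;print(o["qpos"])
a=np.radians(-15);off=(P[:2]-[466.8,-103.3])@[np.cos(a),np.sin(a)];print("along",off)
y=106.5;u=np.array([np.cos(np.radians(y)),np.sin(np.radians(y))]);
org=np.array([605.4,-248.9])
T=org+off*u;print("target",T)
s=plan([(P[0]/1e3,P[1]/1e3,.09,-15),(.500,-.19,.15,30,45),(T[0]/1e3,T[1]/1e3,.16,106.5,76.5)],smm=22,sdeg=6)
```

```text
[-44.06764375  19.78364349  60.31442559 120.25443023 -22.05730401
  51.73563131 -76.2295926 ]
along 8.83569679504983
target [ 602.89052653 -240.42815954]
now [ 475.5 -104.8    6.6] [-1.7995e+02 -4.0000e-02 -1.5030e+01]
--
0,0,-21,0,0,0,
0,0,-21,0,0,0,
0,0,-21,0,0,0,
0,0,-20,0,0,0,
6,9,-8,0,0,-5.5,
4,10,-7,0,0,-6,
4,11,-8,0,0,-5.5,
3,11,-7,0,0,-5.5,
2,11,-8,0,0,-5.5,
0,11,-7,0,0,-6,
--
0,11,-8,0,0,-5.5,
-2,11,-7,0,0,-5.5,
5,7,-1,0,0,-6,
4,8,-1,0,0,-6,
3,8,0,0,0,-5.5,
3,9,-1,0,0,-6,
2,8,-1,0,0,-6,
0,9,-1,0,0,-6,
0,9,-1,0,0,-5.5,
-1,9,0,0,0,-6,
--
-2,8,-1,0,0,-6,
-3,8,-1,0,0,-6,
-4,8,-1,0,0,-6,
-4,8,-1,0,0,-5.5,
-5,7,0,0,0,-6,
end [ 602.7 -240.1  159.6] [179.9  -0.  106.5] 25
```

Call:
{"name": "servo_tool", "arguments": {"commands": [0, 0, -21, 0, 0, 0, 0, 0, -21, 0, 0, 0, 0, 0, -21, 0, 0, 0, 0, 0, -20, 0, 0, 0, 6, 9, -8, 0, 0, -5.5, 4, 10, -7, 0, 0, -6, 4, 11, -8, 0, 0, -5.5, 3, 11, -7, 0, 0, -5.5, 2, 11, -8, 0, 0, -5.5, 0, 11, -7, 0, 0, -6]}}

```text
time_s: 29.45
tool_pos: [0.493, -0.1695, 0.1339]
tool_rot: [-180.0, 0.0, 19.2]
force: [1.1, 0.5, -2.0]
grip_width: 0.0394
```

Call:
{"name": "servo_tool", "arguments": {"commands": [0, 11, -8, 0, 0, -5.5, -2, 11, -7, 0, 0, -5.5, 5, 7, -1, 0, 0, -6, 4, 8, -1, 0, 0, -6, 3, 8, 0, 0, 0, -5.5, 3, 9, -1, 0, 0, -6, 2, 8, -1, 0, 0, -6, 0, 9, -1, 0, 0, -6, 0, 9, -1, 0, 0, -5.5, -1, 9, 0, 0, 0, -6]}}

```text
time_s: 30.45
tool_pos: [0.5633, -0.2213, 0.1544]
tool_rot: [-179.9, -0.0, 77.2]
force: [-0.4, -0.8, -2.0]
grip_width: 0.0396
```

Call:
{"name": "servo_tool", "arguments": {"commands": [-2, 8, -1, 0, 0, -6, -3, 8, -1, 0, 0, -6, -4, 8, -1, 0, 0, -6, -4, 8, -1, 0, 0, -5.5, -5, 7, 0, 0, 0, -6, 0, 0, 0, 0, 0, 0, 0, 0, 0, 0, 0, 0]}}

```text
time_s: 31.15
tool_pos: [0.6017, -0.2401, 0.1584]
tool_rot: [-179.9, -0.0, 106.3]
force: [-0.3, 0.3, -2.3]
grip_width: 0.0395
```

Run:
```python
from h import *
o,p,d,W=see();print(o["qpos"])
cv2.imwrite("pics/w12.png",p[:,:,::-1]);np.savez("w12.npz",p=p,d=d,W=W)
B=np.array([604.2,-249.2])
edge(W[140:210,270:365],.072,.095,B,106.5,"yheel")
edge(W[140:210,270:365],.036,.05,B,106.5,"baseheel")
edge(W[175:270,240:390],.18,.21,B,106.5,"redheel")
```

```text
[-13.22147305  24.34945527  42.7018146   89.52818092 -16.9919956
  72.89784799  48.30332838]
yheel 673 z 0.0876 along [48.5 54.1] lat [-20.8  18. ] [ 590.9 -199.6] [39.3  5.8] 16.3
baseheel 127 z 0.0423 along [53.2 55.1] lat [-19.4  17.4] [ 590. -197.] [38.1  1.9] 16.4
redheel 7403 z 0.1955 along [34.9 56.5] lat [-19.5  19.2] [ 591.4 -205.3] [40.2 22.5] 16.3
```

View pics/w12.png

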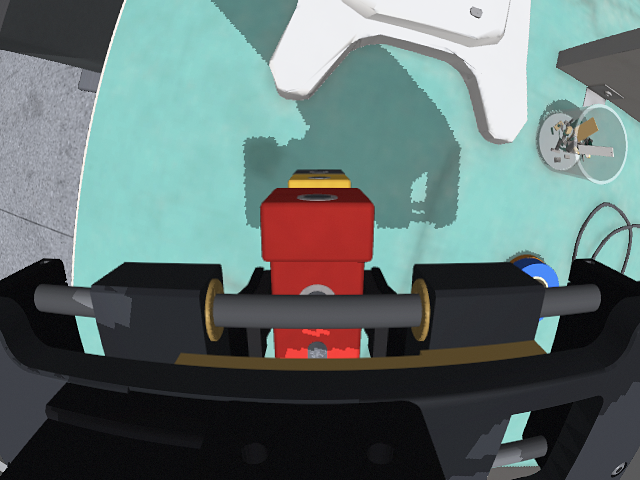

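Call:
{"name": "servo_tool", "arguments": {"commands": [-2, 1, 12, 0, 0, 0, 0, 0, 15, 0, 0, 0, 0, 0, 15, 0, 0, 0, 0, 0, 9, 0, 0, 0, 0, 0, 0, 0, 0, 0, 0, 0, 0, 0, 0, 0]}}

```text
time_s: 31.8
tool_pos: [0.6038, -0.2419, 0.1078]
tool_rot: [-180.0, -0.0, 106.5]
force: [0.2, -0.9, -2.4]
grip_width: 0.0397
```

Run:
```python
from h import *
o,p,d,W=see()
cv2.imwrite("pics/w13.png",p[:,:,::-1]);np.savez("w13.npz",p=p,d=d,W=W)
B=np.array([604.2,-249.2])
edge(W[140:210,260:375],.072,.095,B,106.5,"yheel")
edge(W[175:270,240:390],.13,.16,B,106.5,"redheel")
```

```text
yheel 538 z 0.086 along [52.  54.3] lat [-20.   17.6] [ 590.2 -197.9] [38.9  2.4] 16.3
redheel 7369 z 0.1449 along [32.6 54.2] lat [-21.   17.7] [ 593.4 -207.2] [40.4 22.5] 16.6
```

View pics/w13.png

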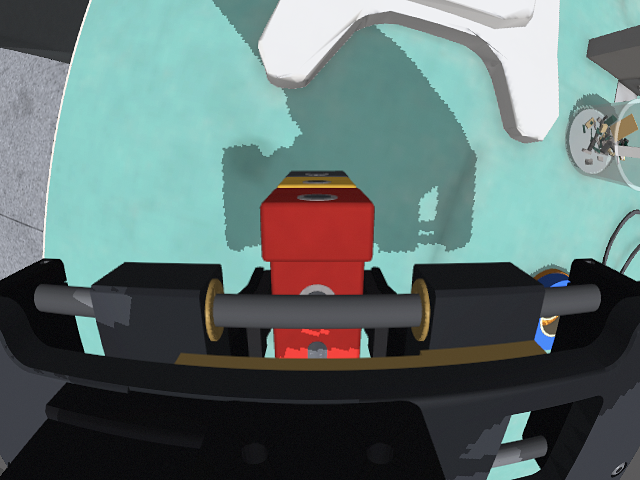

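Call:
{"name": "servo_tool", "arguments": {"commands": [0, -0.5, 6, 0, 0, 0, 0, 0, 4, 0, 0, 0, 0, 0, 2, 0, 0, 0, 0, 0, 0.5, 0, 0, 0, 0, 0, 0.5, 0, 0, 0, 0, 0, 0, 0, 0, 0]}}

```text
time_s: 32.45
tool_pos: [0.6035, -0.242, 0.0952]
tool_rot: [180.0, 0.0, 106.5]
force: [-0.5, 1.0, -1.7]
grip_width: 0.0396
```

Call:
{"name": "servo_tool", "arguments": {"commands": [0, 0, 0.5, 0, 0, 0, 0, 0, 0, 0, 0, 0]}}

```text
time_s: 32.65
tool_pos: [0.6035, -0.2421, 0.0947]
tool_rot: [180.0, 0.0, 106.5]
force: [0.7, -0.6, -1.9]
grip_width: 0.0399
```

Call:
{"name": "servo_tool", "arguments": {"commands": [0, 0, 0.5, 0, 0, 0, 0, 0, 0, 0, 0, 0, 0, 0, 0, 0, 0, 0]}}

```text
time_s: 32.95
tool_pos: [0.6035, -0.242, 0.0946]
tool_rot: [180.0, -0.0, 106.5]
force: [-1.5, 0.5, 3.8]
grip_width: 0.0399
```

Contact; release and lift.

Call:
{"name": "servo_tool", "arguments": {"commands": [0, 0, 0, 0, 0, 0, 0, 0, 0, 0, 0, 0, 0, 0, 0, 0, 0, 0, 0, 0, -10, 0, 0, 0, 0, 0, -20, 0, 0, 0, 0, 0, -25, 0, 0, 0, 0, 0, -25, 0, 0, 0, 0, 0, -15, 0, 0, 0, 0, 0, 0, 0, 0, 0], "jaw": 62}}

```text
time_s: 33.85
tool_pos: [0.6048, -0.2428, 0.1919]
tool_rot: [179.8, 0.1, 106.5]
force: [-0.1, -0.4, 0.1]
grip_width: 0.0619
```

Run:
```python
from h import *
from cell import read_camera
o,p,d,W=see()
cv2.imwrite("pics/w14.png",p[:,:,::-1])
B=np.array([604.2,-249.2])
edge(W[80:300,240:390],.125,.14,B,106.5,"redheel")
edge(W[80:300,240:390],.104,.116,B,106.5,"level110")
p,d=read_camera("side");cv2.imwrite("pics/s1.png",cv2.resize(p[150:300,240:440,::-1],(800,600)))
plan([(.5,-.24,.22,106.5)],smm=30)
```

```text
redheel 2361 z 0.1318 along [32.6 53.7] lat [-20.7  18.2] [ 593.3 -207.9] [40.2 22.8] 17.7
level110 4954 z 0.1099 along [-32.2  53.6] lat [-20.7  18.3] [ 602.1 -238.7] [40.3 87.8] 16.6
now [ 603.3 -241.8  188.6] [-1.8000e+02 -2.0000e-02  1.0647e+02]
--
8,-25,-8,0,0,0,
8,-24,-8,0,0,0,
7,-25,-8,0,0,0,
8,-25,-7,0,0,0,
end [ 499.6 -240.1  219.7] [-180.    -0.   106.5] 4
```

View pics/w14.png

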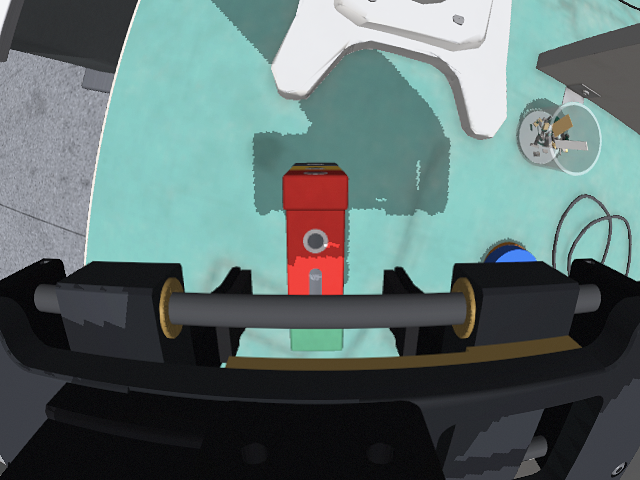

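View pics/s1.png

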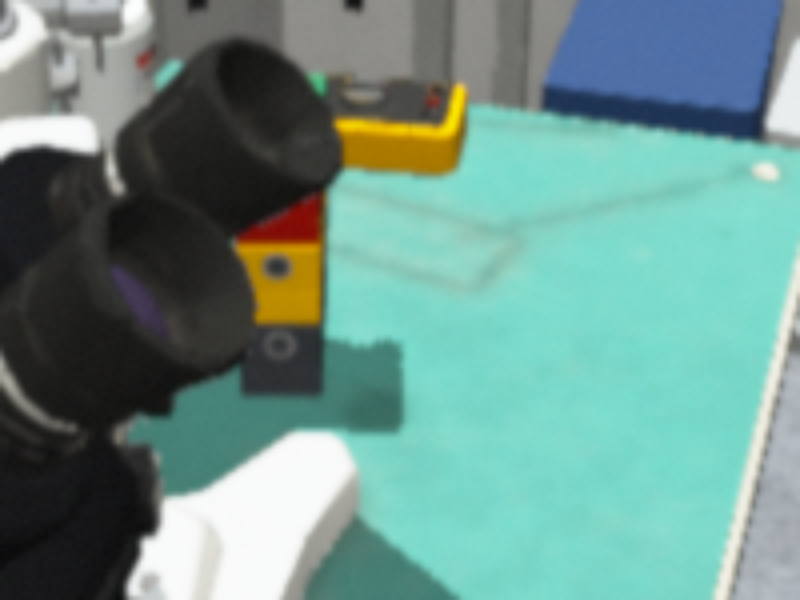

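Call:
{"name": "servo_tool", "arguments": {"commands": [8, -25, -8, 0, 0, 0, 8, -24, -8, 0, 0, 0, 7, -25, -8, 0, 0, 0, 8, -25, -7, 0, 0, 0, 5, -20, 0, 0, 0, 0, 5, -20, 0, 0, 0, 0, 0, 0, 0, 0, 0, 0, 0, 0, 0, 0, 0, 0]}}

```text
time_s: 34.75
tool_pos: [0.4586, -0.2414, 0.2193]
tool_rot: [180.0, -0.1, 106.5]
force: [0.4, 0.6, -0.7]
grip_width: 0.0619
```

Run:
```python
from h import *
from cell import read_camera
p,d=read_camera("top");cv2.imwrite("pics/t1.png",p[:,:,::-1])
W=cloud("top",p,d);B=np.array([604.2,-249.2])
R=W[150:270,280:390]
edge(R,.125,.14,B,106.5,"redheel");edge(R,.104,.118,B,106.5,"l110");edge(R,.06,.075,B,106.5,"blueheel")
for n,(u,v) in dict(tape=(177,297),meter=(423,203)).items(): print(n,W[v,u].round(3))
```

```text
redheel 134 z 0.1315 along [32.9 54.4] lat [-20.5   5.2] [ 599.1 -205.4] [26.  22.4] 16.4
l110 423 z 0.1095 along [-79.5  29.9] lat [-20.7  17.9] [ 608.8 -261.2] [ 40.7 134.6] 16.9
blueheel 6 z 0.0638 along [-78.4  54.4] lat [-12.1  18.9] [ 604.3 -261.8] [  0.7 136.4] 3.5
tape [0.405 0.09  0.02 ]
meter [ 0.628 -0.453  0.037]
```

View pics/t1.png

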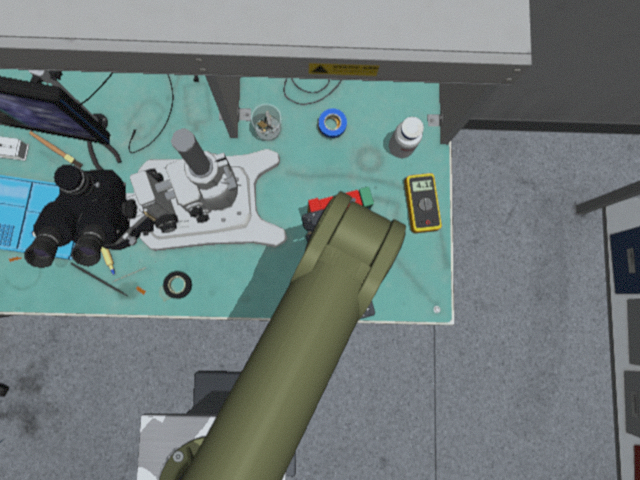

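```bash
python3 -c "
from cell import env,monitor
print(monitor.get_obs()['time_s'],env.sign_off())"
```

```text
the job is handed in; nothing more can be done
34.8 None
```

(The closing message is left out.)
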